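Open the reader and hold the square jar over its window

TASK

Slide the spatula's blade under the front lip of the reader's dust cover and lever it open until it lies right back, without touching the cover with the gripper, then lay the spatula down flat on the bench, clear of the reader. Pick up the square sample jar, carry it over the other jars and finish while holding it still and upright about 1 cm above the middle of the reader's square window, its sides parallel to the window's sides, for a non-contact reading. The jar must never touch the reader, and the other jars, the beaker and the spare lid stay where they are.

Things in the scene. Friction and masses are not known exactly. Their poses are not given: they have to be found in the camera images.
- reader: Grey reader fixed to the bench, 180 (x) x 130 (y) x 55 mm. Origin: centre of its underside; x from its front (robot side) to its rear, z up. Front part (x -90 to -40) is a bare ledge 41 mm high; behind it the deck, 50 mm high, holds the window. White cheeks along both sides (|y| 43 to 65, x -75 to 90) are 55 mm high; the closed cover lies between them.
- window (a point): Centre of the reader's flush square window (52 x 52 mm dark glass) on the deck, 50 mm above the reader's underside, straight above its origin; axes as the reader's, the window's sides run along x and y. Hidden under the cover until that is opened.
- cover_hinge (a point): The reader's grey dust cover, a plate 110 x 84 x 5 mm, 70 g. This point: on its hinge axis, mid width and mid thickness, 42 mm behind the window's centre; axes as the plate's. Closed, it runs 2 to 112 mm from the hinge towards the front (own -x), underside 50 mm above the bench; its front 30 mm overhang the ledge: a slot under the lip, 9 mm high, 84 wide, 30 deep, open to the front.
- cover_lip (a point): Middle of the lower front edge of the cover (112 mm from the hinge); moves with the cover; closed, it is 70 mm in front of the window's centre.
- cover (a joint): Opening angle of the cover: 0 closed and level, pi/2 upright, 2.5 fully back on its stop. Light hinge with slight friction: left alone it falls shut below about 1.5 and falls gently back to the stop beyond about 1.75.
- spatula: Lab spatula lying flat on the bench, 200 mm long, 90 g. Origin on the handle's underside, x towards the blade. Wooden handle 20 wide x 24 mm high, x from -75 to +35; steel blade 18 wide x 2.5 mm thick, x from +35 to +125, its mid plane 12 mm above the underside.
- spatula_tip (a point): Middle of the blade's front end, 125 mm ahead of the spatula's origin and 12 mm above its underside; axes as the spatula's.
- sample: The sample jar, the only square one: cream body 50 x 50 x 60 mm, round white lid 44 mm across on it, 80 mm high in all, about 160 g. Origin: centre of its underside, x and y along its sides, z up. Stands upright on the robot's right; it and the round jar may swap places.
- round_jar: Round cream jar, 58 mm across, 80 mm high, white lid; stands near the sample jar. Leave alone. Origin at the centre of its underside, as for all jars.
- tall_jar_a: Round cream jar 54 mm across, 120 mm high; one of three in a row between the sample jar and the reader. Leave alone.
- tall_jar_b: Round cream jar 56 mm across, 108 mm high, in the same row. Leave alone.
- tall_jar_c: Round cream jar 54 mm across, 125 mm high, in the same row. Leave alone.
- beaker: Clear beaker 60 mm across, 70 mm high, on the left beyond the spatula's blade; origin under its centre. Leave alone.
- spare_lid: White jar lid lying on the bench at the left, 64 mm across, 14 mm high; origin under its centre. Leave alone.
Mind the look-alikes: they are no part of the job. Leave any blue or yellow look-alike of the sample alone.

How it is judged:
By the outcome, as a careful person would: the job done as asked, in the order asked, and still so for the second after the job is handed in, while the arm keeps its last pose, push and grip.
It also fails if it takes over 72 s, if anything falls off the work surface, if the arm or the gripper's body presses on something with over 40 N, if the wrist force passes 120 N, or if a joint passes its speed limit or range.

ROBOT

A 7-joint arm with a two-finger parallel gripper is mounted at the origin on the work surface. World frame = base frame: x ahead of the robot, y to its left, z up, the work surface at z = 0. Lengths are in m, angles in rad, forces in N, time in s.
With the tool pointing down it reaches from about 0.35 to 0.9 m from the base axis. Payload 7.2 kg.
Tool frame: the origin (TCP) lies at the very end of the fingers, on their centre line; the grasp point (between the pads) lies ctrl.hold_point_z behind it (ctrl.hold_point_z is the distance from the TCP to the grasp point, in m); z points along the fingers, y is the direction in which the jaws open and shut (so a half turn about z gives the same grasp; the last joint's range is limited). The gripper opens to 85 mm and grips with 20 to 120 N. Pads are 22 mm wide; open, the fingers measure 114 mm over their backs; the gripper's body (76 mm by 85 mm) begins 54 mm behind the grasp point. The pads swing forward as they close: fully open they stand 13 mm farther back than shut.
Start: joints at [1.161, 0.411, -0.013, 1.596, 0.006, 1.134, -0.082], TCP at [0.209, -0.589, 0.231] pointing down, gripper open.
Joint ranges: [-2.95, 2.95], [-0.29, 1.99], [-1.47, 1.44], [0.14, 2.54], [-1.03, 4.17], [0.13, 1.85], [-2.86, 2.86]. Speed limits (rad/s): [2.39, 2.39, 3.01, 3.01, 3.14, 3.14, 3.14].

INTERFACE

Orientations are given as a 3x3 rotation matrix whose columns are the frame's x, y, z axes.
In Python, from bench import monitor, read_camera, ctrl, nets gives the robot as it stands. The module is installed in compiled form; this text tells all that it offers.
- The arm moves only by the tool step_arm, never from a script. Its argument "series" is a list of rows, each an object with "slide": the shift along the tool's x, y, z in units of 50 mm (1.0 is 50 mm), a list of three; "delta_rot": the turn, a rotation vector about the tool's x, y, z in units of 5 degrees (1.0 is 5 degrees), a list of three; "jaw": the opening in per cent of the stroke, from 0 (shut) to 100 (fully open). A call has 1 to 10 rows; each row shifts and turns the commanded pose from where the row before left it, along the tool's axes as they then stand; what a row does not reach is not made up. A row lasts 1/8 s, in which the tool goes at most 62.5 mm and 10.7 degrees, less where a joint would pass 70% of its speed; a pose out of reach is approached as far as the arm can. A call is refused whole if a number of a shift passes 1 or a number of a turn 1, either way. A call with a gripper value outside its range is refused whole. The fingers move at their own pace and stop on an object; the grip force is fixed at half the most. Time passes only in rows, so rows that do not move let the fingers close. It gives the time, the measured TCP pose, the force and the opening at its end, in the units of the state.
- monitor.read_state(): the state, without advancing time (a new reading comes with each control period).
- read_camera(name): name is "side" or "top"; returns a dict with "pixels" (480x640x3 uint8, red, green, blue), "depth" (480x640 float32, m along the optical axis (not along the pixel's ray), 0 where there is no reading), "fx", "fy", "cx", "cy" (pixels), "dist" ([k1, k2, p1, p2, k3] as OpenCV has them; the pictures are not rectified), "R" (3x3) and "t" (3): a world point X has camera coordinates R X + t. Camera axes: x right, y down, z forward; pixel columns grow to the right and rows downward; lengths in m; the calibration is good to about 2 mm. A picture is of the moment at which its call begins.
- ctrl.finish_job(): hands the job in, once; it reports no verdict.
Trained networks look in the newest picture that a camera, given by its name, has taken for a name from the list of things; names that differ only in an ending like _2 or _b are one class to them, and where a whole thing is asked for, a point or a joint stands for the part that bears it (a point fixed in the world has none). Each returns a list of dicts, best first, with "conf" (0 to 1); they miss things now and then, are a little off and sometimes report something else, mostly with a low value. They report only what shows in the picture. A call takes as long as a camera call. They do not tell look-alikes from the thing itself.
- nets.silhouettes(thing, camera): "pixels" (480x640 bool, what is visible of it) and "bbox" ([left, top, right, bottom] as shares, 0 to 1, of the picture: columns of its width, rows of its height, round what is visible of it).
- nets.mark_of(thing, camera): "point" ([column, row] as shares, 0 to 1, of the picture: columns of its width, rows of its height: a listed point, or the origin of a listed thing).
The state is a dict: "time": time; "qpos": joint angles; "dq": joint speeds; "joint_torque": joint torques, N m; "eef_pos": TCP position; "tcp_rot": TCP orientation; "wrist_force": force on the tool from outside, world axes, zero at the start; "wrist_torque": the same for the moment, N m; "opening": finger opening in m.
Only numpy, scipy, OpenCV 4.12 (cv2) and the standard library are available. Lean on these libraries where they do the work, as an engineer would, in place of code of your own. Each camera call takes 0.05 s, during which the arm holds its last target.

## Working session

There is one attempt and no reset: what is moved stays moved. The work goes in short steps, Python scripts to look and compute and a tool call to move; the robot and the scene stay as the last step left them, time stands still between calls to the robot, and variables do not carry over. Pictures are saved under pics/ and viewed, and the job is handed in when it is done.

Besides the shell and the picture viewer there is one more tool, called after ">>>" as name([rows], argument=value, ...), one row to a line, values as JSON. step_arm: Moves the arm, as the interface text tells. Its arguments: {"type":"object","properties":{"series":{"type":"array"}},"required":["series"]}

```bash
ls; mkdir -p pics
python3 - <<'E'
from bench import monitor, read_camera, ctrl, nets
import cv2, numpy as np
s=monitor.read_state(); print({k:np.round(v,3).tolist() for k,v in s.items()}, ctrl.hold_point_z)
for n in ("top","side"):
    c=read_camera(n); cv2.imwrite(f"pics/{n}0.png",c["pixels"][:,:,::-1])
    print(n,c["fx"],c["fy"],c["cx"],c["cy"],c["dist"],np.round(c["R"],3).tolist(),np.round(c["t"],3), "campos",np.round(-c["R"].T@c["t"],3))
E
```

```text
pics
{'time': 0.0, 'qpos': [1.161, 0.412, -0.013, 1.597, 0.006, 1.134, -0.082], 'dq': [0.0, -0.001, -0.002, -0.002, 0.001, -0.0, -0.0], 'joint_torque': [-0.002, -60.063, 0.681, -29.941, 0.014, 0.011, 0.0], 'eef_pos': [0.209, -0.588, 0.23], 'tcp_rot': [[0.942, 0.335, -0.001], [0.335, -0.942, 0.001], [-0.0, -0.002, -1.0]], 'wrist_force': [-0.138, 0.114, -0.231], 'wrist_torque': [0.047, -0.027, 0.033], 'opening': 0.085} 0.0187
top 605.7937427208066 605.7937427208066 324.7967962885568 227.73872320342002 [0.0594322 0.        0.        0.        0.       ] [[-0.009, -1.0, 0.01], [-0.996, 0.008, -0.094], [0.094, -0.011, -0.996]] [0.014 0.536 1.468] campos [0.396 0.025 1.512]
side 546.0332044640153 546.0332044640153 318.3830322675217 249.8000543286407 [-0.03344969  0.          0.          0.          0.        ] [[-0.959, -0.285, -0.014], [-0.138, 0.504, -0.852], [0.249, -0.815, -0.523]] [0.521 0.12  1.528] campos [0.134 1.333 0.908]
```

View pics/top0.png

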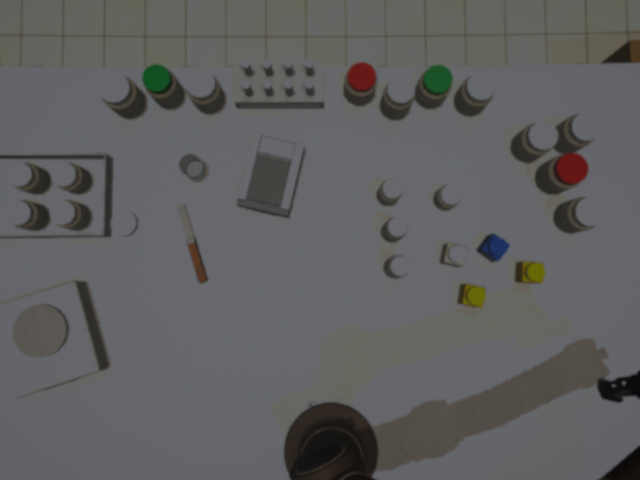

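View pics/side0.png

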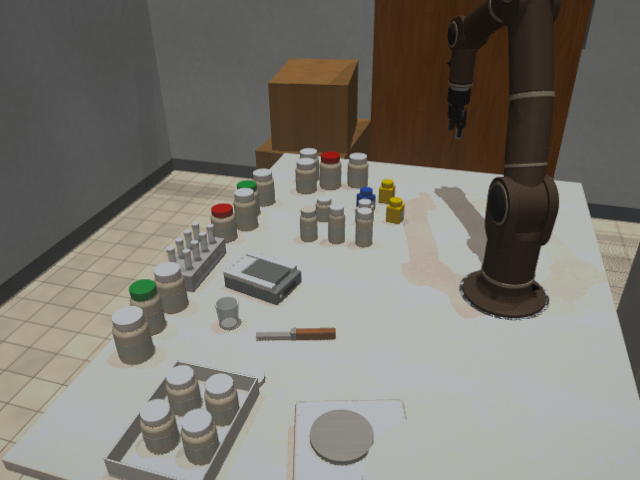

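```bash
cat > h.py <<'E'
import cv2, numpy as np
from bench import monitor, read_camera, ctrl, nets
def cloud(c):
    K=np.array([[c["fx"],0,c["cx"]],[0,c["fy"],c["cy"]],[0,0,1]]);
    v,u=np.mgrid[0:480,0:640]
    p=cv2.undistortPoints(np.stack([u,v],-1).reshape(-1,1,2).astype(float),K,np.array(c["dist"],float)).reshape(480,640,2)
    d=c["depth"].astype(float)
    P=np.stack([p[...,0]*d,p[...,1]*d,d],-1)
    return (P-np.array(c["t"]))@np.array(c["R"])
def proj(c,X):
    K=np.array([[c["fx"],0,c["cx"]],[0,c["fy"],c["cy"]],[0,0,1]])
    r,_=cv2.Rodrigues(np.array(c["R"]))
    return cv2.projectPoints(np.array(X,float).reshape(-1,1,3),r,np.array(c["t"],float),K,np.array(c["dist"],float))[0].reshape(-1,2)
def ray(c,uv,z):
    K=np.array([[c["fx"],0,c["cx"]],[0,c["fy"],c["cy"]],[0,0,1]])
    q=cv2.undistortPoints(np.array(uv,float).reshape(-1,1,2),K,np.array(c["dist"],float)).reshape(-1,2)
    R=np.array(c["R"]);o=-R.T@np.array(c["t"]);D=np.c_[q,np.ones(len(q))]@R
    return o+D*((z-o[2])/D[:,2])[:,None]
E
python3 - <<'E'
from h import *
import pickle
cs={}
for n in ("top","side"):
    c=read_camera(n); cs[n]=c; W=cloud(c)
    for th in ["reader","spatula","spatula_tip","cover_lip","cover_hinge","window","sample","round_jar","tall_jar_a","beaker","spare_lid"]:
        z=nets.mark_of(th,n); 
        print(n,th,[(np.round(np.array(a["point"])*[640,480],1).tolist(),round(a["conf"],2)) for a in z][:6])
        if th in("reader","spatula","sample","beaker","spare_lid"):
            for a in nets.silhouettes(th,n)[:4]:
                m=a["pixels"]&(c["depth"]>0); P=W[m]; print("   sil",round(a["conf"],2),m.sum(),np.round(np.percentile(P,[2,50,98],axis=0),3).tolist() if m.any() else "")
    img=c["pixels"][:,:,::-1]
    cr=img[120:320,370:570] if n=="top" else img[140:260,280:440]
    cv2.imwrite(f"pics/{n}_crop1.png",np.clip(cv2.resize(cr,(800,600 if n=="side" else 800)[:2] if 0 else (600,600) if n=="top" else (800,600),interpolation=cv2.INTER_CUBIC).astype(float)*(2 if n=="top" else 1.2),0,255))
pickle.dump(cs,open("c0.pkl","wb"))
E
```

```text
top reader [([271.1, 177.2], 0.85), ([394.0, 234.6], 0.5), ([271.7, 174.9], 0.4)]
   sil 0.84 4068 [[0.575, 0.071, 0.021], [0.664, 0.141, 0.054], [0.754, 0.212, 0.061]]
top spatula [([194.8, 255.4], 0.9), ([392.7, 267.6], 0.54)]
   sil 0.69 707 [[0.411, 0.303, 0.0], [0.494, 0.333, 0.019], [0.594, 0.369, 0.029]]
top spatula_tip [([180.6, 206.1], 0.69)]
top cover_lip [([267.4, 204.6], 0.69)]
top cover_hinge [([274.5, 155.9], 0.92)]
top window [([272.5, 174.5], 0.86)]
top sample [([467.2, 298.2], 0.89), ([524.8, 268.9], 0.88), ([487.9, 247.1], 0.8), ([450.7, 257.0], 0.71)]
   sil 0.89 533 [[0.343, -0.362, 0.013], [0.369, -0.334, 0.075], [0.396, -0.317, 0.085]]
   sil 0.85 670 [[0.397, -0.509, -0.001], [0.424, -0.473, 0.062], [0.453, -0.458, 0.085]]
   sil 0.7 514 [[0.442, -0.324, 0.014], [0.467, -0.296, 0.075], [0.494, -0.277, 0.086]]
   sil 0.6 624 [[0.454, -0.433, -0.003], [0.483, -0.392, 0.063], [0.515, -0.368, 0.086]]
top round_jar [([445.2, 196.8], 0.95)]
top tall_jar_a [([394.5, 231.0], 0.87), ([392.9, 266.2], 0.81), ([386.2, 194.4], 0.7), ([443.4, 199.4], 0.69)]
top beaker [([194
[... 817 characters left out ...]
]]
   sil 0.46 200 [[0.454, -0.413, 0.032], [0.481, -0.388, 0.063], [0.515, -0.368, 0.084]]
   sil 0.44 163 [[0.432, -0.384, 0.027], [0.465, -0.295, 0.076], [0.496, -0.173, 0.122]]
side round_jar [([324.7, 216.9], 0.88)]
side tall_jar_a [([362.3, 244.6], 0.88), ([338.9, 241.0], 0.65), ([307.1, 238.7], 0.63)]
side beaker [([226.5, 324.0], 0.93)]
   sil 0.75 624 [[0.661, 0.307, 0.005], [0.685, 0.348, 0.048], [0.713, 0.363, 0.072]]
side spare_lid [([249.2, 378.3], 0.61), ([337.2, 243.5], 0.38)]
   sil 0.72 216 [[0.524, 0.476, 0.008], [0.552, 0.495, 0.014], [0.581, 0.518, 0.018]][ WARN:0@6.426] global loadsave.cpp:1063 imwrite_ Unsupported depth image for selected encoder is fallbacked to CV_8U.
```

View pics/top_crop1.png

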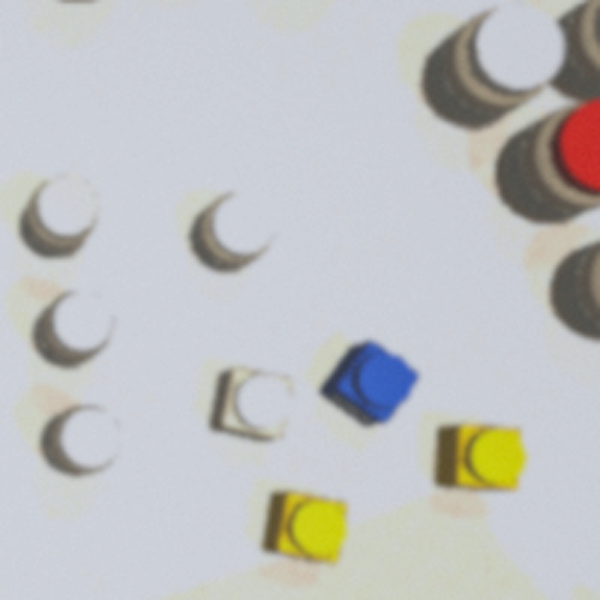

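View pics/side_crop1.png

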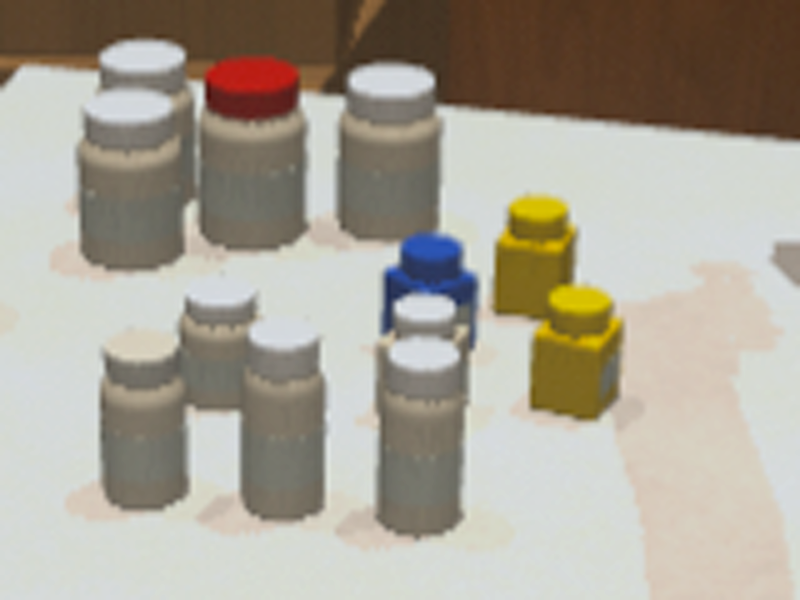

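```bash
cat > fit.py <<'E'
from h import *
import pickle
cs=pickle.load(open("c0.pkl","rb"))
from scipy.optimize import minimize
def rect(P): 
    r=cv2.minAreaRect((P[:,:2]*1000).astype(np.float32)); return np.round(r[0],1),np.round(r[1],1),round(r[2],1)
for n in cs:
    c=cs[n];W=cloud(c); 
    flat=(abs(W[...,2])<.02)&(W[...,0]>.3)&(W[...,0]<.6)&(W[...,1]>-.1)&(W[...,1]<.25)
    A=W[flat]; print(n,"bench z",np.median(A[:,2]),A[:,2].std())
    box=(W[...,0]>.54)&(W[...,0]<.8)&(W[...,1]>.04)&(W[...,1]<.25)
    m=box&(W[...,2]>.047)&(W[...,2]<.065); P=W[m];print("reader top",m.sum(),np.median(P[:,2]),rect(P))
    m=box&(W[...,2]>.03)&(W[...,2]<.065); P=W[m];print("reader all",m.sum(),rect(P))
    b=(W[...,0]>.38)&(W[...,0]<.63)&(W[...,1]>.28)&(W[...,1]<.4)
    m=b&(W[...,2]>.018)&(W[...,2]<.04);P=W[m];print("handle",m.sum(),np.median(P[:,2]),rect(P))
    b=(W[...,0]>.42)&(W[...,0]<.52)&(W[...,1]>-.335)&(W[...,1]<-.25)
    m=b&(W[...,2]>.07)&(W[...,2]<.09);P=W[m];print("lid",m.sum(),np.median(P[:,2]),rect(P),P.mean(0))
    m=b&(W[...,2]>.045)&(W[...,2]<.09);P=W[m];print("body",m.sum(),rect(P))
    b=(W[...,0]>.3)&(W[...,0]<.75)&(W[...,1]>-.4)&(W[...,1]<-.1)&(W[...,2]>.07)
    k,l=cv2.connectedComponents(b.astype(np.uint8))
    for i in range(1,k):
        P=W[l==i]
        if len(P)>60: print("  comp",len(P),np.round(P[P[:,2]>P[:,2].max()-.012].mean(0),3),np.round(np.median(P[:,2]),3))
E
python3 fit.py
```

```text
top bench z 0.0002875269371591429 0.0034100949415178383
reader top 3420 0.05455107739498852 (array([667.8, 142.8]), array([130.7, 179.2]), 76.4)
reader all 3967 (array([666.7, 143. ]), array([130.7, 182.3]), 76.5)
handle 384 0.023477749932836616 (array([502.4, 337.3]), array([197. ,  21.5]), 16.8)
lid 273 0.08024479158444957 (array([ 468.2, -303. ]), array([41.9, 42. ]), 80.6) [ 0.46793806 -0.30311642  0.0802178 ]
body 452 (array([ 468.5, -303.8]), array([50.8, 49.8]), 76.8)
  comp 435 [ 0.62  -0.147  0.109] 0.107
  comp 348 [ 0.61  -0.292  0.082] 0.08
  comp 438 [ 0.529 -0.157  0.127] 0.124
  comp 155 [ 0.484 -0.39   0.08 ] 0.08
  comp 273 [ 0.468 -0.303  0.081] 0.08
  comp 429 [ 0.44  -0.16   0.121] 0.119
  comp 298 [ 0.368 -0.343  0.08 ] 0.08
side bench z 0.0009269907631231377 0.002550360739902109
reader top 1563 0.05524117225241468 (array([673.3, 141.3]), array([138.3, 173.7]), 76.3)
reader all 2139 (array([666. , 143.1]), array([138.8, 188.1]), 76.5)
handle 301 0.024228725586860397 (array([498.7, 339.2]), array([192.1,  25.3]), 16.5)
lid 88 0.079761683119033 (array([ 467.7, -300.7]), array([45.2, 42.4]), 41.4) [ 0.46716192 -0.29715562  0.07899497]
body 133 (array([ 467.5, -299.8]), array([56.1, 46.9]), 5.0)
  comp 61 [ 0.484 -0.387  0.079] 0.079
  comp 107 [ 0.608 -0.287  0.08 ] 0.08
  comp 94 [ 0.368 -0.338  0.08 ] 0.079
  comp 407 [ 0.438 -0.157  0.12 ] 0.092
  comp 328 [ 0.527 -0.152  0.125] 0.102
  comp 260 [ 0.619 -0.144  0.109] 0.096
```

```bash
cat > ov.py <<'E'
from h import *
def Rz(a): return np.array([[np.cos(a),-np.sin(a),0],[np.sin(a),np.cos(a),0],[0,0,1]])
def boxl(x0,x1,y0,y1,z0,z1):
    v=np.array([[x,y,z] for x in(x0,x1) for y in (y0,y1) for z in (z0,z1)],float)
    e=[(i,j) for i in range(8) for j in range(i+1,8) if (v[i]!=v[j]).sum()==1]
    return v,e
def draw(c,items,win,path,s=6,gain=2.):
    x0,y0,x1,y1=win
    img=np.clip(c["pixels"][y0:y1,x0:x1,::-1].astype(float)*gain,0,255).astype(np.uint8)
    img=cv2.resize(img,None,fx=s,fy=s,interpolation=cv2.INTER_CUBIC)
    for (b,pose,col) in items:
        v,e=boxl(*[q/1000 for q in b]); V=v@Rz(np.radians(pose[2])).T+[pose[0],pose[1],pose[3] if len(pose)>3 else 0]
        p=(proj(c,V)-[x0,y0]+.5)*s
        for i,j in e: cv2.line(img,tuple(int(q) for q in p[i]),tuple(int(q) for q in p[j]),col,1,cv2.LINE_AA)
    cv2.imwrite(path,img)
E
python3 - <<'E'
from ov import *
import pickle
cs=pickle.load(open("c0.pkl","rb"))
r=(.6667,.143,-13.5); sp=(.5024-.025*np.cos(np.radians(16.8)),.3373-.025*np.sin(np.radians(16.8)),16.8); sa=(.468,-.3025,-13.2)
R=(0,0,255);G=(0,255,0)
print(sp)
ri=[((-90,90,-65,65,0,41),r,R),((-75,90,-65,-43,41,55),r,G),((-75,90,43,65,41,55),r,G),((-70,40,-42,42,50,55),r,(255,0,0))]
si=[((-75,35,-10,10,0,24),sp,G),((35,125,-9,9,11,13),sp,R)]
ai=[((-25,25,-25,25,0,60),sa,R)]
draw(cs["top"],ri,(225,125,315,225),"pics/o1.png",6,2.2)
draw(cs["side"],ri,(210,240,310,310),"pics/o2.png",8,1.2)
draw(cs["top"],si,(160,195,230,295),"pics/o3.png",6,2.2)
draw(cs["side"],si,(245,315,345,355),"pics/o4.png",8,1.2)
draw(cs["top"],ai,(420,220,500,290),"pics/o5.png",8,2.2)
a=cv2.imread("pics/o1.png");b=cv2.imread("pics/o3.png");cv2.imwrite("pics/oa.png",np.hstack([cv2.resize(a,(400,444))[:440],cv2.resize(b,(308,440))]))
E
```

```text
(np.float64(0.47846701256169827), np.float64(0.3300742050763882), 16.8)
```

View pics/o1.png

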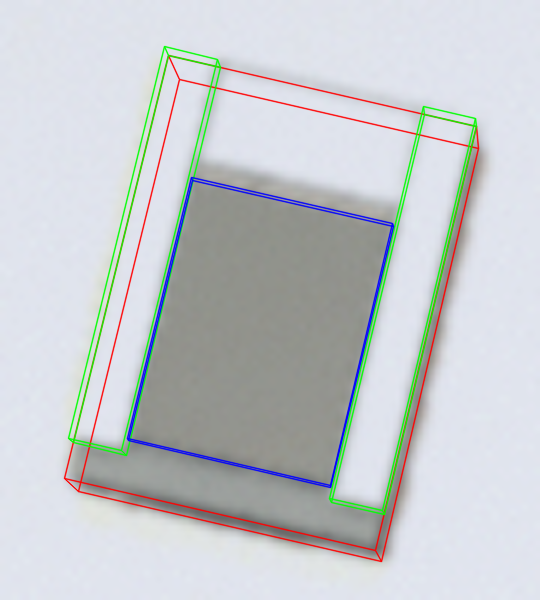

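View pics/o2.png

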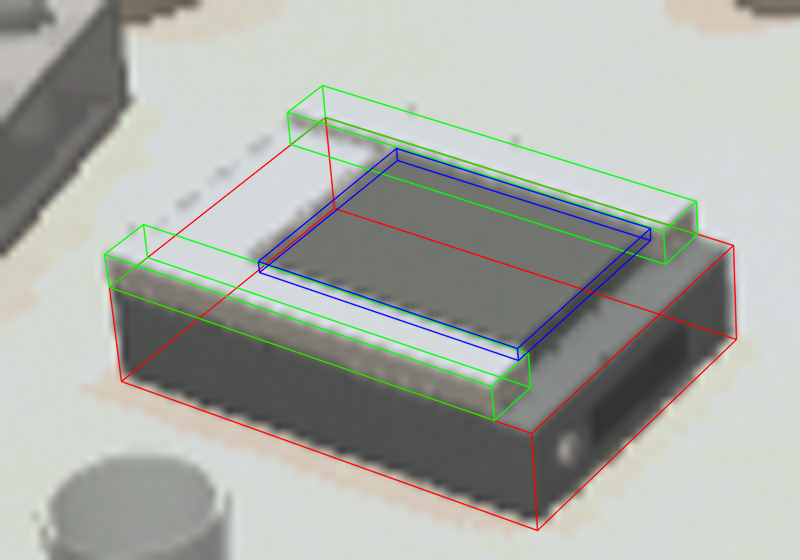

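View pics/o3.png

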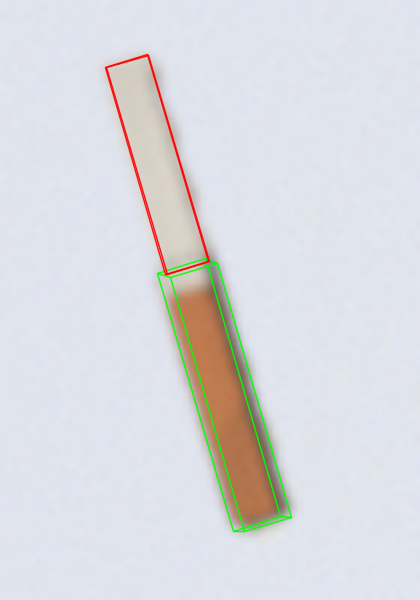

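View pics/o4.png

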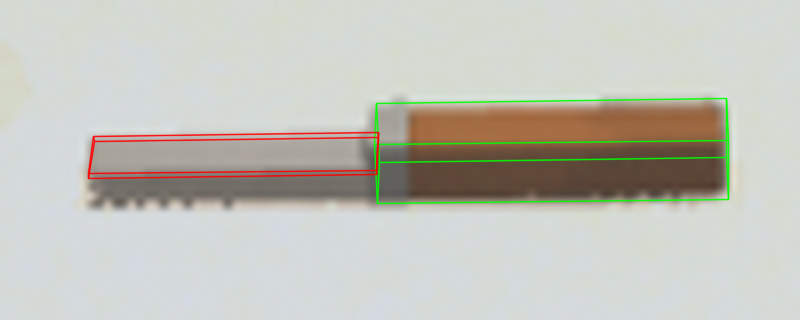

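View pics/o5.png

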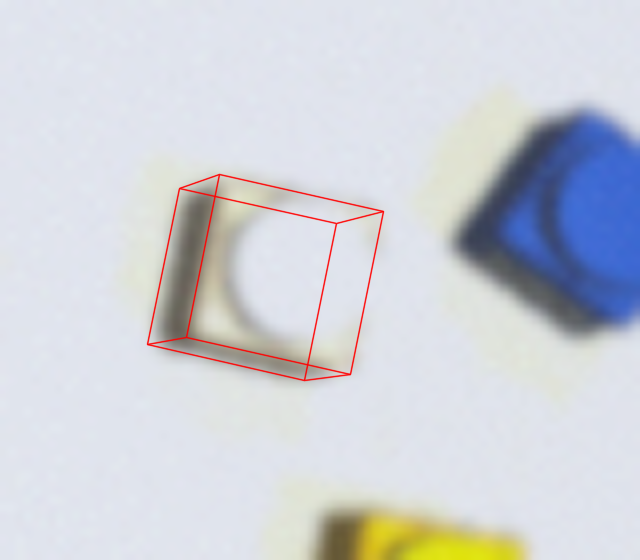

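>>> step_arm([
  {"slide": [0,0,0],"delta_rot": [0,0,0.56],"jaw": 60},
  {"slide": [0.7,-0.85,0],"delta_rot": [0,0,0],"jaw": 60},
  {"slide": [0.7,-0.85,0],"delta_rot": [0,0,0],"jaw": 60},
  {"slide": [0.7,-0.85,0],"delta_rot": [0,0,0],"jaw": 60},
  {"slide": [0.7,-0.85,0],"delta_rot": [0,0,0],"jaw": 60},
  {"slide": [0.7,-0.85,0],"delta_rot": [0,0,0],"jaw": 60},
  {"slide": [0.7,-0.85,0],"delta_rot": [0,0,0],"jaw": 60},
  {"slide": [0.7,-0.85,0],"delta_rot": [0,0,0],"jaw": 60},
  {"slide": [0.7,-0.85,0],"delta_rot": [0,0,0],"jaw": 60},
  {"slide": [0.7,-0.85,0],"delta_rot": [0,0,0],"jaw": 60},
])

```text
time: 3.05
eef_pos: [0.4012, -0.1301, 0.2317]
tcp_rot: [[0.957, 0.289, 0.001], [0.289, -0.957, -0.001], [0.001, 0.001, -1.0]]
wrist_force: [0.1, -1.2, 0.5]
opening: 0.0514
```

>>> step_arm([
  {"slide": [0.427,-0.929,0],"delta_rot": [0,0,0],"jaw": 60},
  {"slide": [0.427,-0.929,0],"delta_rot": [0,0,0],"jaw": 60},
  {"slide": [0.427,-0.929,0],"delta_rot": [0,0,0],"jaw": 60},
  {"slide": [0.427,-0.929,0],"delta_rot": [0,0,0],"jaw": 60},
  {"slide": [0.427,-0.929,0],"delta_rot": [0,0,0],"jaw": 60},
  {"slide": [0.427,-0.929,0],"delta_rot": [0,0,0],"jaw": 60},
  {"slide": [0.427,-0.929,0],"delta_rot": [0,0,0],"jaw": 60},
  {"slide": [0.427,-0.929,0],"delta_rot": [0,0,0],"jaw": 60},
  {"slide": [0.427,-0.929,0.5],"delta_rot": [0,0,0],"jaw": 60},
  {"slide": [0,0,0.5],"delta_rot": [0,0,0],"jaw": 60},
])

```text
time: 4.3
eef_pos: [0.4629, 0.3289, 0.1808]
tcp_rot: [[0.956, 0.294, -0.0], [0.294, -0.956, 0.003], [0.001, -0.003, -1.0]]
wrist_force: [0.1, -0.5, -0.0]
opening: 0.0515
```

>>> step_arm([
  {"slide": [0,0,1],"delta_rot": [0,0,0],"jaw": 60},
  {"slide": [0,0,1],"delta_rot": [0,0,0],"jaw": 60},
  {"slide": [0,0,0.5],"delta_rot": [0,0,0],"jaw": 60},
  {"slide": [0,0,0],"delta_rot": [0,0,0],"jaw": 60},
])

```text
time: 4.8
eef_pos: [0.4628, 0.3232, 0.0545]
tcp_rot: [[0.957, 0.289, -0.003], [0.289, -0.957, -0.002], [-0.004, 0.001, -1.0]]
wrist_force: [-0.3, 0.9, 0.9]
opening: 0.0512
```

Run:
```python
from ov import *
c=read_camera("top");s=read_camera("side")
st=monitor.read_state();print(st["time"],np.round(st["eef_pos"],4),np.round(st["tcp_rot"],3).tolist())
sp=(.4785,.3301,16.8);G=(0,255,0);R=(0,0,255)
si=[((-75,35,-10,10,0,24),sp,G),((35,125,-9,9,11,13),sp,R)]
draw(c,si,(160,195,230,295),"pics/p1.png",6,2.2)
draw(s,si,(245,255,345,355),"pics/p2.png",6,1.2)
```

```text
4.9 [0.4643 0.3246 0.0571] [[0.957, 0.289, 0.001], [0.289, -0.957, 0.001], [0.001, -0.0, -1.0]]
```

View pics/p1.png

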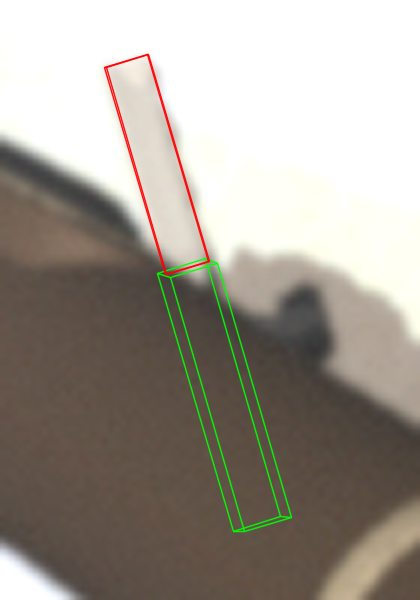

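View pics/p2.png

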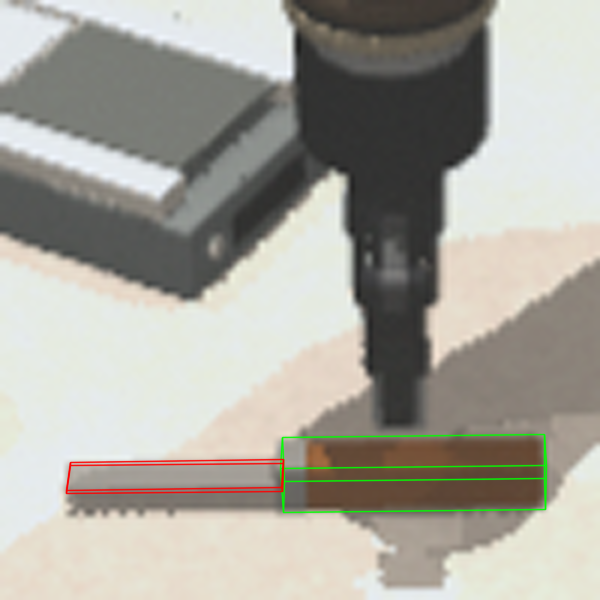

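>>> step_arm([
  {"slide": [0,0,0.5],"delta_rot": [0,0,0],"jaw": 60},
  {"slide": [0,0,0.5],"delta_rot": [0,0,0],"jaw": 60},
  {"slide": [0,0,0],"delta_rot": [0,0,0],"jaw": 60},
  {"slide": [0,0,0],"delta_rot": [0,0,0],"jaw": 0},
  {"slide": [0,0,0],"delta_rot": [0,0,0],"jaw": 0},
  {"slide": [0,0,0],"delta_rot": [0,0,0],"jaw": 0},
  {"slide": [0,0,0],"delta_rot": [0,0,0],"jaw": 0},
])

```text
time: 5.78
eef_pos: [0.4648, 0.325, 0.0082]
tcp_rot: [[0.957, 0.289, 0.003], [0.289, -0.957, 0.002], [0.003, -0.001, -1.0]]
wrist_force: [-0.3, -0.4, 5.3]
opening: 0.0187
```

>>> step_arm([
  {"slide": [0,0,-0.4],"delta_rot": [0,0,0],"jaw": 0},
  {"slide": [0,0,-0.8],"delta_rot": [0,0,0],"jaw": 0},
  {"slide": [0,0,-0.8],"delta_rot": [0,0,0],"jaw": 0},
  {"slide": [0,0,0],"delta_rot": [0,0,0.87],"jaw": 0},
  {"slide": [0,0,0],"delta_rot": [0,0,0.87],"jaw": 0},
  {"slide": [0,0,0],"delta_rot": [0,0,0.87],"jaw": 0},
  {"slide": [0,0,0],"delta_rot": [0,0,0.87],"jaw": 0},
  {"slide": [0,0,0],"delta_rot": [0,0,0.86],"jaw": 0},
  {"slide": [0,0,0],"delta_rot": [0,0,0.86],"jaw": 0},
  {"slide": [0,0,0],"delta_rot": [0,0,0.86],"jaw": 0},
])

```text
time: 7.02
eef_pos: [0.4639, 0.3243, 0.108]
tcp_rot: [[0.972, -0.236, 0.001], [-0.236, -0.972, 0.001], [0.001, -0.001, -1.0]]
wrist_force: [-0.2, -0.1, -0.4]
opening: 0.0187
```

>>> step_arm([
  {"slide": [-0.05,0.65,0],"delta_rot": [0,0,0],"jaw": 0},
  {"slide": [-0.05,0.65,0],"delta_rot": [0,0,0],"jaw": 0},
  {"slide": [-0.05,0.65,0],"delta_rot": [0,0,0],"jaw": 0},
  {"slide": [-0.07,0.65,0.6],"delta_rot": [0,0,0],"jaw": 0},
  {"slide": [0,0,0],"delta_rot": [0,0,0],"jaw": 0},
  {"slide": [0,0,0],"delta_rot": [0,0,0],"jaw": 0},
  {"slide": [0,0,0],"delta_rot": [0,0,0],"jaw": 0},
])

```text
time: 7.9
eef_pos: [0.4236, 0.2016, 0.0774]
tcp_rot: [[0.973, -0.233, 0.002], [-0.233, -0.973, 0.001], [0.002, -0.002, -1.0]]
wrist_force: [-0.2, -0.9, -1.4]
opening: 0.0186
```

```bash
cat > chk.py <<'E'
from ov import *
import sys,pickle
tag=sys.argv[1]
c=read_camera("top");s=read_camera("side");pickle.dump({"top":c,"side":s},open("c1.pkl","wb"))
st=monitor.read_state();p=np.array(st["eef_pos"]);T=np.array(st["tcp_rot"]);print(st["time"],np.round(p,4),np.round(T,3).tolist(),st["opening"],np.round(st["qpos"],2))
r=(.6667,.143,-13.5); X=Rz(np.radians(-13.5))
print("TCP in reader frame mm",np.round((p-[.6667,.143,0])@X*1000,1))
for dz in (0,):
  # spatula frame pose from TCP: x=T x, z=-T z, y=-Ty
  S=np.c_[T[:,0],-T[:,1],-T[:,2]]
  o=p+S@np.array([.0146,0.0009,.0000])+S@np.array([0,0,-.0082])
print("tip reader mm",np.round((o+S@[.125,0,.012]-[.6667,.143,0])@X*1000,1))
ri=[((-90,90,-65,65,0,41),r,(0,0,255)),((-70,40,-42,42,50,55),r,(255,0,0))]
for n,cc,win,sc,g in (("top",c,(165,130,305,270),4,2.2),("side",s,(200,230,360,350),5,1.2)):
    draw(cc,ri,win,f"pics/{tag}_{n}.png",sc,g)
    im=cv2.imread(f"pics/{tag}_{n}.png")
    for b in ((-75,35,-10,10,0,24),(35,125,-9,9,10.75,13.25)):
        v,e=boxl(*[q/1000 for q in b]);q=(proj(cc,v@S.T+o)-[win[0],win[1]]+.5)*sc
        for i,j in e: cv2.line(im,tuple(int(a) for a in q[i]),tuple(int(a) for a in q[j]),(0,255,0),1,cv2.LINE_AA)
    cv2.imwrite(f"pics/{tag}_{n}.png",im)
E
python3 chk.py q1
```

```text
8.0 [0.4232 0.2012 0.0769] [[0.973, -0.233, 0.001], [-0.233, -0.973, 0.001], [0.001, -0.001, -1.0]] 0.018317080194288474 [-0.15  0.4  -0.48  2.09  0.28  0.71 -2.62]
TCP in reader frame mm [-2.503e+02 -2.000e-01  7.690e+01]
tip reader mm [-110.7    0.8   80.8]
```

View pics/q1_top.png

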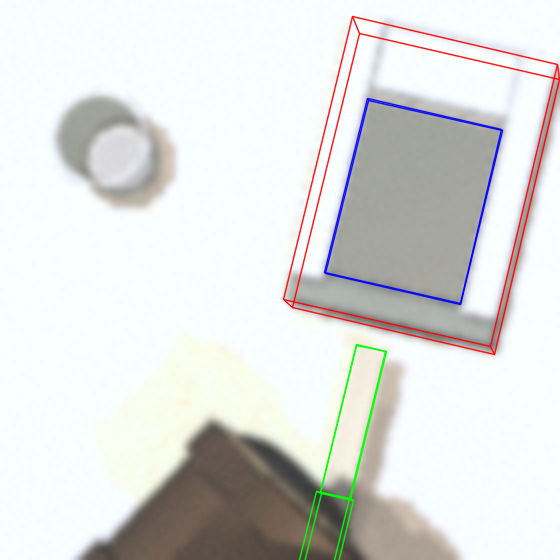

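View pics/q1_side.png

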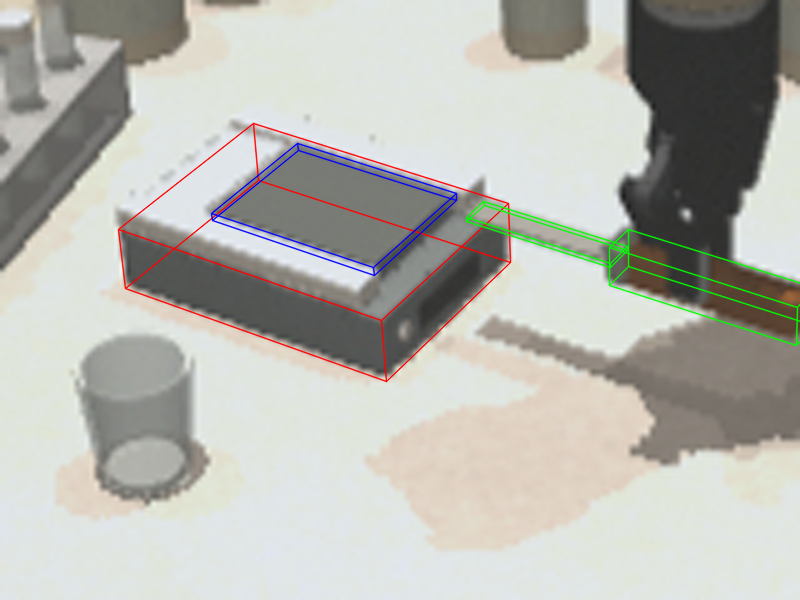

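>>> step_arm([
  {"slide": [0,0,0.35],"delta_rot": [0,0,0],"jaw": 0},
  {"slide": [0,0,0.356],"delta_rot": [0,0,0],"jaw": 0},
  {"slide": [0,0,0],"delta_rot": [0,0,0],"jaw": 0},
  {"slide": [0.2,0,0],"delta_rot": [0,0,0],"jaw": 0},
  {"slide": [0.3,0,0],"delta_rot": [0,0,0],"jaw": 0},
  {"slide": [0,0,0],"delta_rot": [0,0,0],"jaw": 0},
])

```text
time: 8.75
eef_pos: [0.4492, 0.194, 0.0415]
tcp_rot: [[0.972, -0.236, 0.002], [-0.236, -0.972, 0.001], [0.002, -0.001, -1.0]]
wrist_force: [0.1, 0.3, -0.2]
opening: 0.018
```

```bash
python3 chk.py q2
```

```text
8.85 [0.4474 0.1942 0.0411] [[0.972, -0.235, 0.0], [-0.235, -0.972, 0.0], [0.0, -0.0, -1.0]] 0.018759885419612047 [-0.15  0.49 -0.44  2.07  0.34  0.65 -2.63]
TCP in reader frame mm [-225.2   -1.4   41.1]
tip reader mm [-85.6  -0.7  45. ]
```

View pics/q2_side.png

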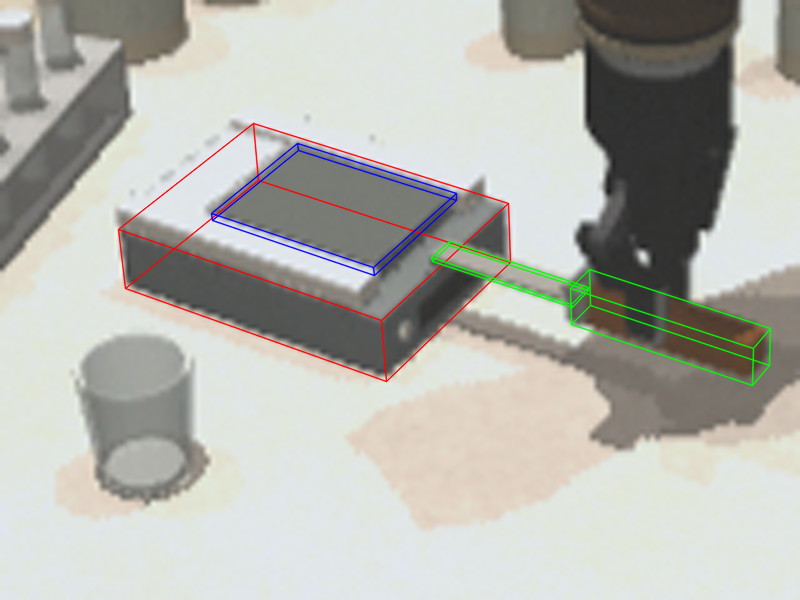

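>>> step_arm([
  {"slide": [0.2,0,-0.01],"delta_rot": [0,0,0],"jaw": 0},
  {"slide": [0.2,0,0],"delta_rot": [0,0,0],"jaw": 0},
  {"slide": [0.2,0,0],"delta_rot": [0,0,0],"jaw": 0},
  {"slide": [0.2,0,0],"delta_rot": [0,0,0],"jaw": 0},
  {"slide": [0,0,0],"delta_rot": [0,0,0],"jaw": 0},
  {"slide": [0,0,0],"delta_rot": [0,0,0],"jaw": 0},
])

```text
time: 9.6
eef_pos: [0.4856, 0.1851, 0.0413]
tcp_rot: [[0.972, -0.234, -0.001], [-0.234, -0.972, -0.0], [-0.001, 0.0, -1.0]]
wrist_force: [0.4, -0.4, -0.3]
opening: 0.0182
```

```bash
python3 chk.py q3
```

```text
9.7 [0.4855 0.1851 0.0414] [[0.972, -0.233, -0.0], [-0.233, -0.972, -0.0], [-0.0, 0.0, -1.0]] 0.018777620445251834 [-0.12  0.53 -0.44  2.    0.34  0.69 -2.57]
TCP in reader frame mm [-186.    -1.3   41.4]
tip reader mm [-46.4  -0.4  45.2]
```

View pics/q3_side.png

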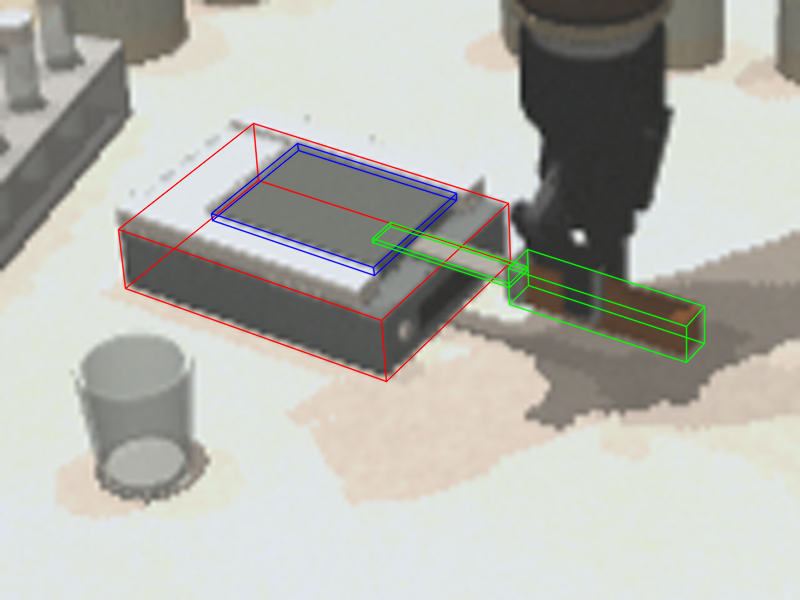

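>>> step_arm([
  {"slide": [0.0,0,-0.13],"delta_rot": [0,0,0],"jaw": 0},
  {"slide": [0.02,0,-0.2],"delta_rot": [0,0,0],"jaw": 0},
  {"slide": [0.03,0,-0.2],"delta_rot": [0,0,0],"jaw": 0},
  {"slide": [0.08,0,-0.22],"delta_rot": [0,0,0],"jaw": 0},
  {"slide": [0.09,0,-0.21],"delta_rot": [0,0,0],"jaw": 0},
  {"slide": [0.13,0,-0.19],"delta_rot": [0,0,0],"jaw": 0},
  {"slide": [0.14,0,-0.18],"delta_rot": [0,0,0],"jaw": 0},
  {"slide": [0,0,0],"delta_rot": [0,0,0],"jaw": 0},
])

```text
time: 10.7
eef_pos: [0.511, 0.1792, 0.1087]
tcp_rot: [[0.972, -0.235, 0.002], [-0.235, -0.972, 0.0], [0.002, -0.001, -1.0]]
wrist_force: [0.0, -0.2, -2.4]
opening: 0.0186
```

```bash
python3 chk.py q4
```

```text
10.8 [0.5098 0.1792 0.1078] [[0.972, -0.234, -0.0], [-0.234, -0.972, -0.0], [-0.0, 0.0, -1.0]] 0.018445089788402362 [-0.06  0.46 -0.47  1.9   0.27  0.84 -2.48]
TCP in reader frame mm [-161.    -1.5  107.8]
tip reader mm [-21.4  -0.6 111.6]
```

View pics/q4_side.png

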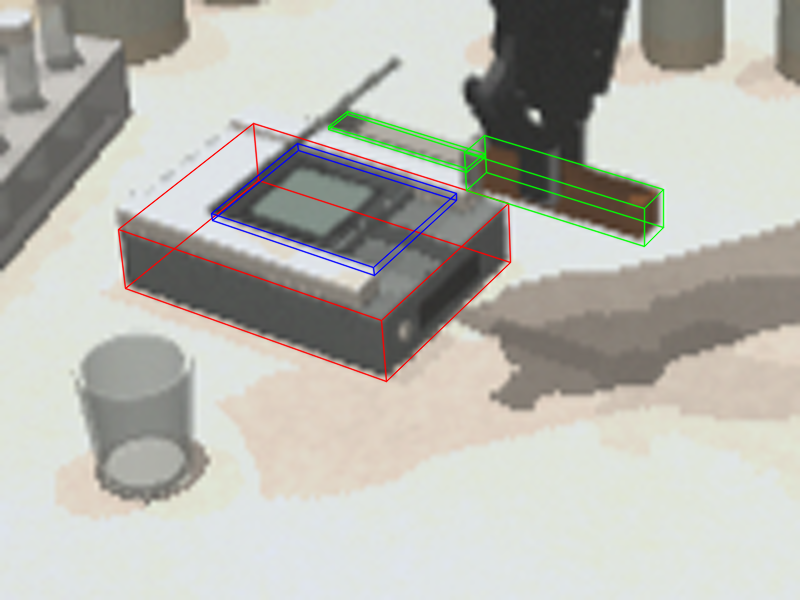

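>>> step_arm([
  {"slide": [0.18,0,-0.15],"delta_rot": [0,0,0],"jaw": 0},
  {"slide": [0.18,0,-0.14],"delta_rot": [0,0,0],"jaw": 0},
  {"slide": [0.21,0,-0.1],"delta_rot": [0,0,0],"jaw": 0},
  {"slide": [0.21,0,-0.09],"delta_rot": [0,0,0],"jaw": 0},
  {"slide": [0.23,0,-0.04],"delta_rot": [0,0,0],"jaw": 0},
  {"slide": [0.23,0,-0.03],"delta_rot": [0,0,0],"jaw": 0},
  {"slide": [0.23,0,0],"delta_rot": [0,0,0],"jaw": 0},
  {"slide": [0.23,0,0],"delta_rot": [0,0,0],"jaw": 0},
  {"slide": [0.2,0,0],"delta_rot": [0,0,0],"jaw": 0},
  {"slide": [0.2,0,0],"delta_rot": [0,0,0],"jaw": 0},
])

```text
time: 12.05
eef_pos: [0.6125, 0.1546, 0.1354]
tcp_rot: [[0.972, -0.234, -0.0], [-0.234, -0.972, -0.0], [-0.0, 0.0, -1.0]]
wrist_force: [-0.2, 0.8, -1.8]
opening: 0.0185
```

```bash
python3 chk.py q5
```

```text
12.15 [0.613  0.1542 0.1353] [[0.972, -0.235, 0.0], [-0.235, -0.972, -0.0], [0.0, -0.0, -1.0]] 0.01846912965639287 [-0.01  0.56 -0.45  1.65  0.28  0.99 -2.36]
TCP in reader frame mm [-54.8  -1.7 135.3]
tip reader mm [ 84.8  -0.9 139.2]
```

View pics/q5_side.png

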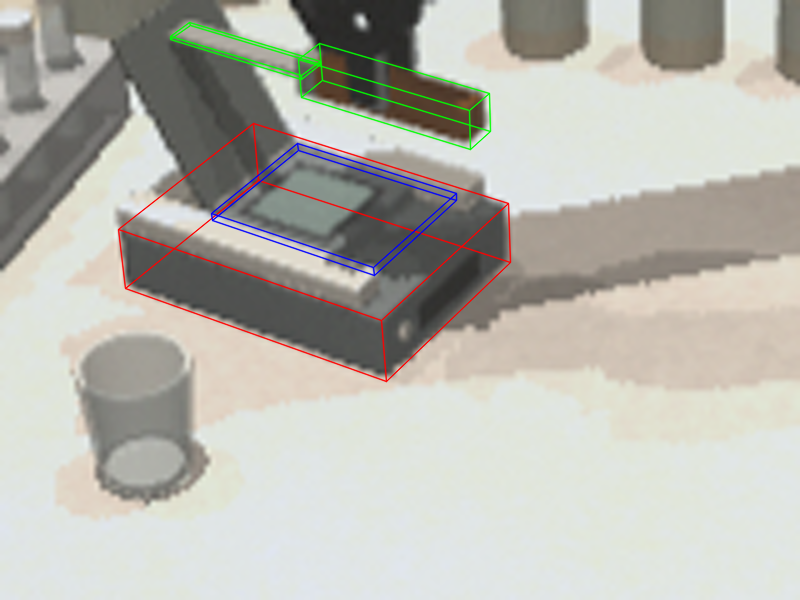

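>>> step_arm([
  {"slide": [-0.2,0,0],"delta_rot": [0,0,0],"jaw": 0},
  {"slide": [-0.5,0,0],"delta_rot": [0,0,0],"jaw": 0},
  {"slide": [-0.6,0,0],"delta_rot": [0,0,0],"jaw": 0},
  {"slide": [-0.6,0,0],"delta_rot": [0,0,0],"jaw": 0},
  {"slide": [-0.6,0,0],"delta_rot": [0,0,0],"jaw": 0},
  {"slide": [-0.7,0,0],"delta_rot": [0,0,-0.6],"jaw": 0},
  {"slide": [-0.5,0,0],"delta_rot": [0,0,-0.6],"jaw": 0},
  {"slide": [-0.5,-0.1,0],"delta_rot": [0,0,-0.6],"jaw": 0},
  {"slide": [-0.3,0,0],"delta_rot": [0,0,-0.6],"jaw": 0},
  {"slide": [0,0,0],"delta_rot": [0,0,-0.6],"jaw": 0},
])

```text
time: 13.4
eef_pos: [0.3911, 0.206, 0.1357]
tcp_rot: [[1.0, 0.03, 0.0], [0.03, -1.0, -0.001], [0.0, 0.001, -1.0]]
wrist_force: [0.6, 0.9, -0.9]
opening: 0.0187
```

```bash
python3 chk.py q6
```

```text
13.5 [0.3923 0.2059 0.1356] [[1.0, 0.027, 0.0], [0.027, -1.0, -0.0], [0.0, 0.0, -1.0]] 0.01821965636268616 [-0.07  0.28 -0.61  2.09  0.22  0.82 -2.35]
TCP in reader frame mm [-281.5   -2.9  135.6]
tip reader mm [-146.9   34.3  139.5]
```

View pics/q6_side.png

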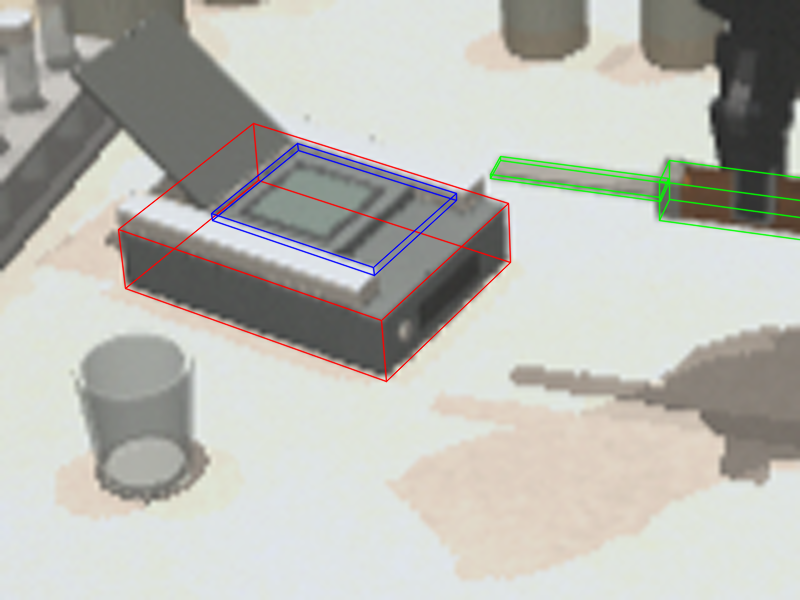

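View pics/q6_top.png

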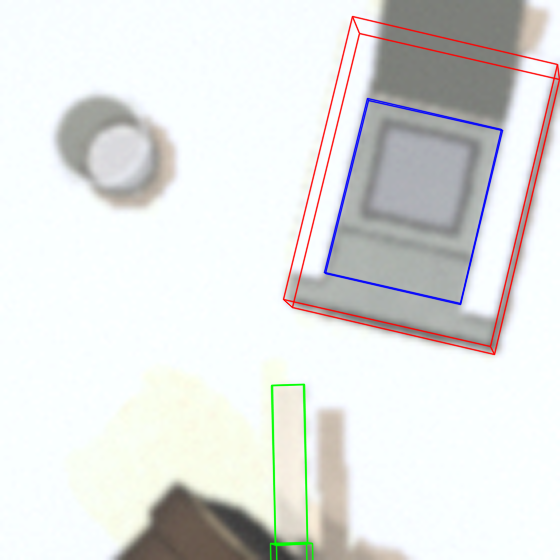

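>>> step_arm([
  {"slide": [0,0,0.6],"delta_rot": [0,0,0],"jaw": 0},
  {"slide": [0,0,0.7],"delta_rot": [0,0,0],"jaw": 0},
  {"slide": [0,0,0.7],"delta_rot": [0,0,0],"jaw": 0},
  {"slide": [0,0,0.35],"delta_rot": [0,0,0],"jaw": 0},
  {"slide": [0,0,0.15],"delta_rot": [0,0,0],"jaw": 0},
  {"slide": [0,0,0.05],"delta_rot": [0,0,0],"jaw": 0},
  {"slide": [0,0,0],"delta_rot": [0,0,0],"jaw": 0},
])

```text
time: 14.38
eef_pos: [0.3931, 0.2064, 0.0086]
tcp_rot: [[1.0, 0.026, 0.001], [0.026, -1.0, 0.0], [0.001, -0.0, -1.0]]
wrist_force: [0.2, -0.3, -0.8]
opening: 0.0185
```

>>> step_arm([
  {"slide": [0,0,0.01],"delta_rot": [0,0,0],"jaw": 0},
  {"slide": [0,0,0],"delta_rot": [0,0,0],"jaw": 60},
  {"slide": [0,0,0],"delta_rot": [0,0,0],"jaw": 60},
  {"slide": [0,0,0],"delta_rot": [0,0,0],"jaw": 60},
  {"slide": [0,0,0],"delta_rot": [0,0,0],"jaw": 60},
  {"slide": [0,0,-0.4],"delta_rot": [0,0,0],"jaw": 60},
  {"slide": [0,0,-0.9],"delta_rot": [0,0,0],"jaw": 60},
  {"slide": [0,0,-1],"delta_rot": [0,0,0],"jaw": 60},
  {"slide": [0,0,-1],"delta_rot": [0,0,0],"jaw": 60},
  {"slide": [0,0,-1],"delta_rot": [0,0,0],"jaw": 60},
])

```text
time: 15.62
eef_pos: [0.3923, 0.206, 0.2242]
tcp_rot: [[1.0, 0.026, 0.0], [0.026, -1.0, -0.0], [0.0, 0.0, -1.0]]
wrist_force: [1.2, 0.1, -0.1]
opening: 0.0514
```

```bash
python3 chk.py q7
```

```text
15.725 [0.3949 0.2078 0.2273] [[1.0, 0.026, 0.008], [0.026, -1.0, 0.003], [0.008, -0.003, -1.0]] 0.051112306378774265 [ 0.01  0.16 -0.66  1.98  0.12  1.03 -2.25]
TCP in reader frame mm [-279.5   -0.5  227.3]
tip reader mm [-144.9   36.5  232.2]
```

View pics/q7_side.png

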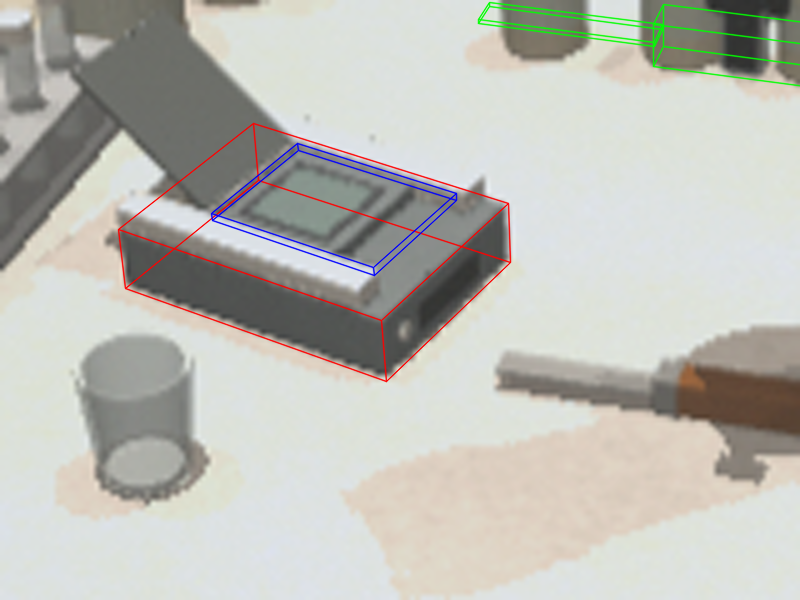

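```bash
cat > plan.py <<'E'
import numpy as np
def plan(p0,yaw0,p1,yaw1,n,jaw,dec=3):
    # tool z down: x=(c,s), y=(s,-c)
    p0=np.array(p0,float);p1=np.array(p1,float);d=(p1-p0)/n;rz=-(yaw1-yaw0)/n/5
    y=yaw0;p=p0.copy()
    for i in range(n):
        a=np.radians(y);x=np.array([np.cos(a),np.sin(a),0]);yy=np.array([np.sin(a),-np.cos(a),0]);z=np.array([0,0,-1])
        t=p0+d*(i+1)-p
        s=np.round([t@x/.05,t@yy/.05,t@z/.05],dec);p=p+(s[0]*x+s[1]*yy+s[2]*z)*.05;r=round(rz,2)
        y-=r*5
        print('{"slide": [%g, %g, %g], "delta_rot": [0, 0, %g], "jaw": %g},'%(*s,r,jaw),end=" ")
    print("\nend",np.round(p,4),round(y,2))
    return p,y
E
python3 - <<'E'
from plan import *
p,y=plan([.3925,.206,.2274],1.5,[.46,-.05,.2274],40,10,75,2)
plan(p,y,[.468,-.3025,.15],77,10,75,2)
E
```

```text
{"slide": [0.12, 0.52, 0], "delta_rot": [0, 0, -0.77], "jaw": 75}, {"slide": [0.09, 0.52, 0], "delta_rot": [0, 0, -0.77], "jaw": 75}, {"slide": [0.05, 0.52, 0], "delta_rot": [0, 0, -0.77], "jaw": 75}, {"slide": [0.02, 0.53, 0], "delta_rot": [0, 0, -0.77], "jaw": 75}, {"slide": [-0.02, 0.53, 0], "delta_rot": [0, 0, -0.77], "jaw": 75}, {"slide": [-0.06, 0.53, 0], "delta_rot": [0, 0, -0.77], "jaw": 75}, {"slide": [-0.09, 0.52, 0], "delta_rot": [0, 0, -0.77], "jaw": 75}, {"slide": [-0.13, 0.52, 0], "delta_rot": [0, 0, -0.77], "jaw": 75}, {"slide": [-0.15, 0.5, 0], "delta_rot": [0, 0, -0.77], "jaw": 75}, {"slide": [-0.2, 0.49, 0], "delta_rot": [0, 0, -0.77], "jaw": 75}, 
end [ 0.4598 -0.0499  0.2274] 40.0
{"slide": [-0.31, 0.4, 0.15], "delta_rot": [0, 0, -0.74], "jaw": 75}, {"slide": [-0.34, 0.37, 0.16], "delta_rot": [0, 0, -0.74], "jaw": 75}, {"slide": [-0.36, 0.36, 0.15], "delta_rot": [0, 0, -0.74], "jaw": 75}, {"slide": [-0.38, 0.33, 0.16], "delta_rot": [0, 0, -0.74], "jaw": 75}, {"slide": [-0.41, 0.3, 0.15], "delta_rot": [0, 0, -0.74], "jaw": 75}, {"slide": [-0.42, 0.28, 0.16], "delta_rot": [0, 0, -0.74], "jaw": 75}, {"slide": [-0.44, 0.25, 0.15], "delta_rot": [0, 0, -0.74], "jaw": 75}, {"slide": [-0.45, 0.22, 0.16], "delta_rot": [0, 0, -0.74], "jaw": 75}, {"slide": [-0.47, 0.19, 0.15], "delta_rot": [0, 0, -0.74], "jaw": 75}, {"slide": [-0.48, 0.16, 0.16], "delta_rot": [0, 0, -0.74], "jaw": 75}, 
end [ 0.4678 -0.3025  0.1499] 77.0
```

>>> step_arm([
  {"slide": [0.12,0.52,0],"delta_rot": [0,0,-0.77],"jaw": 75},
  {"slide": [0.09,0.52,0],"delta_rot": [0,0,-0.77],"jaw": 75},
  {"slide": [0.05,0.52,0],"delta_rot": [0,0,-0.77],"jaw": 75},
  {"slide": [0.02,0.53,0],"delta_rot": [0,0,-0.77],"jaw": 75},
  {"slide": [-0.02,0.53,0],"delta_rot": [0,0,-0.77],"jaw": 75},
  {"slide": [-0.06,0.53,0],"delta_rot": [0,0,-0.77],"jaw": 75},
  {"slide": [-0.09,0.52,0],"delta_rot": [0,0,-0.77],"jaw": 75},
  {"slide": [-0.13,0.52,0],"delta_rot": [0,0,-0.77],"jaw": 75},
  {"slide": [-0.15,0.5,0],"delta_rot": [0,0,-0.77],"jaw": 75},
  {"slide": [-0.2,0.49,0],"delta_rot": [0,0,-0.77],"jaw": 75},
])

```text
time: 16.98
eef_pos: [0.4597, -0.0507, 0.2218]
tcp_rot: [[0.765, 0.644, -0.001], [0.644, -0.765, -0.0], [-0.001, -0.0, -1.0]]
wrist_force: [0.1, -0.8, -0.0]
opening: 0.0643
```

>>> step_arm([
  {"slide": [-0.31,0.4,0],"delta_rot": [0,0,-0.74],"jaw": 75},
  {"slide": [-0.34,0.37,0],"delta_rot": [0,0,-0.74],"jaw": 75},
  {"slide": [-0.36,0.36,0],"delta_rot": [0,0,-0.74],"jaw": 75},
  {"slide": [-0.38,0.33,0],"delta_rot": [0,0,-0.74],"jaw": 75},
  {"slide": [-0.41,0.3,0],"delta_rot": [0,0,-0.74],"jaw": 75},
  {"slide": [-0.42,0.28,0],"delta_rot": [0,0,-0.74],"jaw": 75},
  {"slide": [-0.44,0.25,0],"delta_rot": [0,0,-0.74],"jaw": 75},
  {"slide": [-0.45,0.22,0],"delta_rot": [0,0,-0.74],"jaw": 75},
  {"slide": [-0.47,0.19,0],"delta_rot": [0,0,-0.74],"jaw": 75},
  {"slide": [-0.48,0.16,0],"delta_rot": [0,0,-0.74],"jaw": 75},
])

```text
time: 18.23
eef_pos: [0.4674, -0.303, 0.2216]
tcp_rot: [[0.223, 0.975, -0.001], [0.975, -0.223, 0.0], [0.0, -0.001, -1.0]]
wrist_force: [0.3, -0.0, 0.2]
opening: 0.0638
```

```bash
cat > look.py <<'E'
from ov import *
import sys,pickle
tag=sys.argv[1]
st=monitor.read_state();p=np.array(st["eef_pos"]);T=np.array(st["tcp_rot"]);print(st["time"],np.round(p,4),np.round(T,3).tolist(),st["opening"],np.round(st["qpos"],2),"yaw",np.degrees(np.arctan2(T[1,0],T[0,0])))
for n in ("top","side"):
    c=read_camera(n);cv2.imwrite(f"pics/{tag}_{n}.png",np.clip(c["pixels"][:,:,::-1].astype(float)*1.1,0,255).astype(np.uint8))
    pickle.dump(c,open(f"{tag}_{n}.pkl","wb"))
E
python3 look.py s1
python3 - <<'E'
from ov import *
import pickle
sa=(.468,-.3025,-13.2)
c=pickle.load(open("s1_side.pkl","rb"));draw(c,[((-25,25,-25,25,0,60),sa,(0,0,255))],(280,130,440,250),"pics/s1_a.png",5,1.2)
c=pickle.load(open("s1_top.pkl","rb"));draw(c,[((-25,25,-25,25,0,60),sa,(0,0,255))],(400,170,520,290),"pics/s1_b.png",5,1.6)
E
```

```text
18.225 [ 0.4674 -0.303   0.2216] [[0.223, 0.975, -0.001], [0.975, -0.223, 0.0], [0.0, -0.001, -1.0]] 0.06382604432657722 [ 0.85  0.34 -0.46  1.75  0.17  1.09  0.11] yaw 77.11291132685493
```

View pics/s1_a.png

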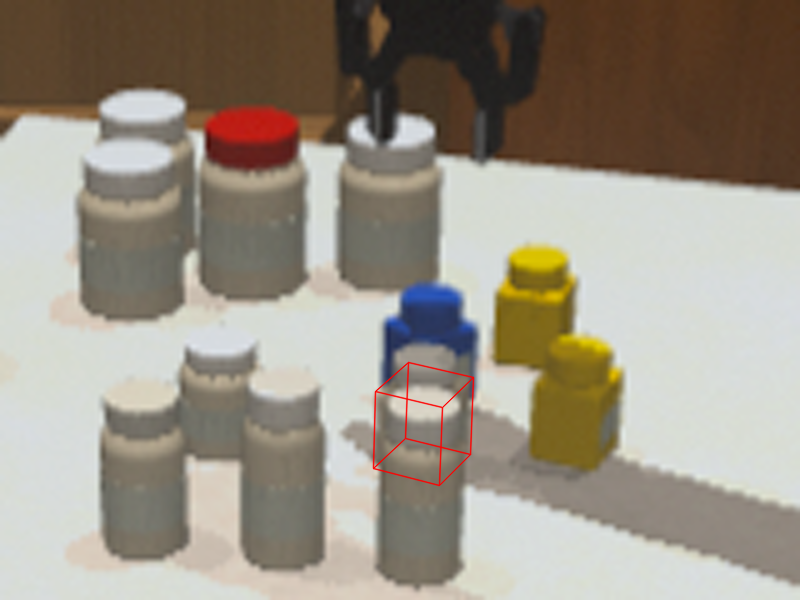

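View pics/s1_b.png

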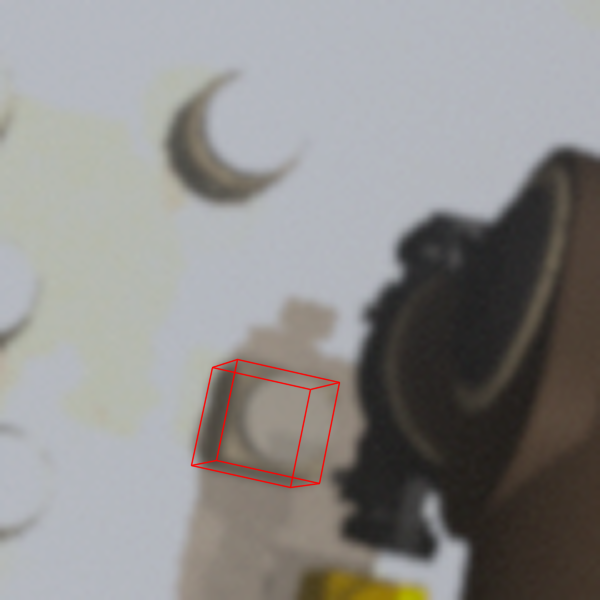

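>>> step_arm([
  {"slide": [0,0,0.8],"delta_rot": [0,0,0],"jaw": 78},
  {"slide": [0,0,0.8],"delta_rot": [0,0,0],"jaw": 78},
  {"slide": [0,0,0.7],"delta_rot": [0,0,0],"jaw": 78},
  {"slide": [0,0,0],"delta_rot": [0,0,0],"jaw": 78},
  {"slide": [0,0,0],"delta_rot": [0,0,0],"jaw": 78},
])

```text
time: 18.95
eef_pos: [0.4685, -0.3021, 0.1085]
tcp_rot: [[0.225, 0.974, 0.001], [0.974, -0.225, -0.0], [-0.0, 0.001, -1.0]]
wrist_force: [-0.3, 0.3, 0.4]
opening: 0.0664
```

```bash
python3 look.py s2
python3 - <<'E'
from ov import *
import pickle
sa=(.468,-.3025,-13.2)
c=pickle.load(open("s2_side.pkl","rb"));draw(c,[((-25,25,-25,25,0,60),sa,(0,0,255))],(300,130,440,250),"pics/s2_a.png",5,1.2)
c=pickle.load(open("s2_top.pkl","rb"));draw(c,[((-25,25,-25,25,0,60),sa,(0,0,255))],(400,190,520,290),"pics/s2_b.png",6,1.6)
E
```

```text
18.95 [ 0.4685 -0.3021  0.1085] [[0.225, 0.974, 0.001], [0.974, -0.225, -0.0], [-0.0, 0.001, -1.0]] 0.06644069642350799 [ 0.81  0.47 -0.42  1.87  0.25  0.85  0.04] yaw 76.99849066409533
```

View pics/s2_a.png

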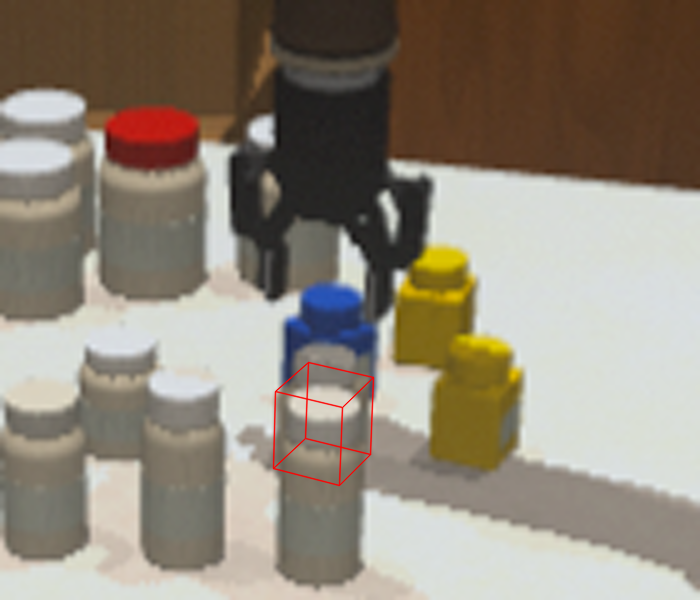

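View pics/s2_b.png

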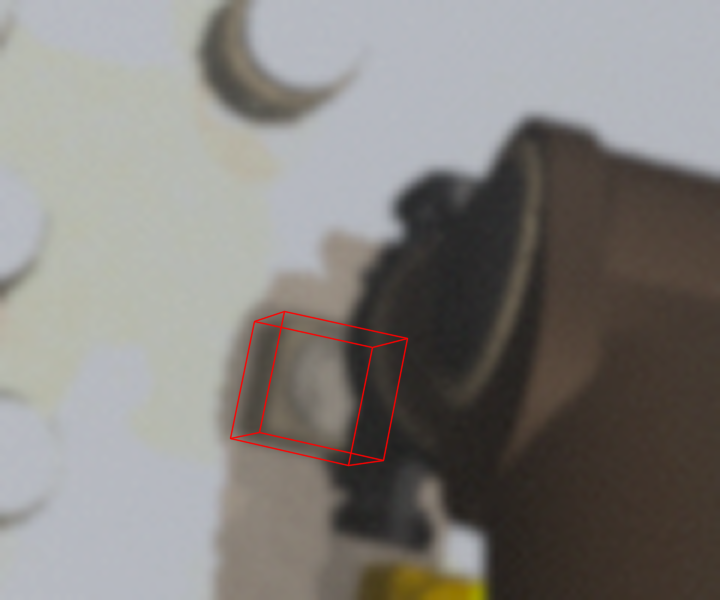

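>>> step_arm([
  {"slide": [0,0,0.4],"delta_rot": [0,0,0],"jaw": 78},
  {"slide": [0,0,0.4],"delta_rot": [0,0,0],"jaw": 78},
  {"slide": [0,0,0.4],"delta_rot": [0,0,0],"jaw": 78},
  {"slide": [0,0,0.4],"delta_rot": [0,0,0],"jaw": 78},
  {"slide": [0,0,0.05],"delta_rot": [0,0,0],"jaw": 78},
  {"slide": [0,0,0],"delta_rot": [0,0,0],"jaw": 78},
])

```text
time: 19.8
eef_pos: [0.4685, -0.3027, 0.0261]
tcp_rot: [[0.225, 0.974, 0.001], [0.974, -0.225, -0.001], [-0.001, 0.001, -1.0]]
wrist_force: [1.2, -0.3, 0.2]
opening: 0.0668
```

>>> step_arm([
  {"slide": [0,0,0],"delta_rot": [0,0,0],"jaw": 65},
  {"slide": [0,0,0],"delta_rot": [0,0,0],"jaw": 50},
  {"slide": [0,0,0],"delta_rot": [0,0,0],"jaw": 40},
  {"slide": [0,0,0],"delta_rot": [0,0,0],"jaw": 20},
  {"slide": [0,0,0],"delta_rot": [0,0,0],"jaw": 0},
])

```text
time: 20.42
eef_pos: [0.4686, -0.3029, 0.0262]
tcp_rot: [[0.225, 0.974, 0.002], [0.974, -0.225, -0.001], [-0.001, 0.002, -1.0]]
wrist_force: [-0.4, 0.3, 6.1]
opening: 0.0491
```

>>> step_arm([
  {"slide": [0,0,-0.2],"delta_rot": [0,0,0],"jaw": 0},
  {"slide": [0,0,-0.5],"delta_rot": [0,0,0],"jaw": 0},
  {"slide": [0,0,-0.8],"delta_rot": [0,0,0],"jaw": 0},
  {"slide": [0,0,-0.8],"delta_rot": [0,0,0],"jaw": 0},
  {"slide": [0,0,-0.8],"delta_rot": [0,0,0],"jaw": 0},
  {"slide": [0,0,-0.7],"delta_rot": [0,0,0.1],"jaw": 0},
  {"slide": [0,0,0],"delta_rot": [0,0,0],"jaw": 0},
])

```text
time: 21.3
eef_pos: [0.4691, -0.3029, 0.2184]
tcp_rot: [[0.234, 0.972, 0.005], [0.972, -0.234, -0.003], [-0.002, 0.005, -1.0]]
wrist_force: [-0.1, -0.1, -2.1]
opening: 0.0494
```

```bash
python3 look.py s3
python3 - <<'E'
from plan import *
plan([.4685,-.3027,.216],76.5,[.61,-.06,.216],76.5,10,0,2)
plan([.61,-.06,.216],76.5,[.6667,.143,.18],76.5,10,0,2)
E
```

```text
21.3 [ 0.4691 -0.3029  0.2184] [[0.234, 0.972, 0.005], [0.972, -0.234, -0.003], [-0.002, 0.005, -1.0]] 0.04938695181574316 [ 0.85  0.35 -0.46  1.76  0.17  1.07  0.09] yaw 76.47902060115258
{"slide": [0.54, 0.16, 0], "delta_rot": [0, 0, -0], "jaw": 0}, {"slide": [0.54, 0.16, 0], "delta_rot": [0, 0, -0], "jaw": 0}, {"slide": [0.53, 0.17, 0], "delta_rot": [0, 0, -0], "jaw": 0}, {"slide": [0.54, 0.16, 0], "delta_rot": [0, 0, -0], "jaw": 0}, {"slide": [0.54, 0.16, 0], "delta_rot": [0, 0, -0], "jaw": 0}, {"slide": [0.54, 0.16, 0], "delta_rot": [0, 0, -0], "jaw": 0}, {"slide": [0.54, 0.16, 0], "delta_rot": [0, 0, -0], "jaw": 0}, {"slide": [0.53, 0.16, 0], "delta_rot": [0, 0, -0], "jaw": 0}, {"slide": [0.54, 0.17, 0], "delta_rot": [0, 0, -0], "jaw": 0}, {"slide": [0.54, 0.16, 0], "delta_rot": [0, 0, -0], "jaw": 0}, 
end [ 0.6101 -0.06    0.216 ] 76.5
{"slide": [0.42, 0.02, 0.07], "delta_rot": [0, 0, -0], "jaw": 0}, {"slide": [0.42, 0.01, 0.07], "delta_rot": [0, 0, -0], "jaw": 0}, {"slide": [0.42, 0.02, 0.08], "delta_rot": [0, 0, -0], "jaw": 0}, {"slide": [0.43, 0.01, 0.07], "delta_rot": [0, 0, -0], "jaw": 0}, {"slide": [0.42, 0.02, 0.07], "delta_rot": [0, 0, -0], "jaw": 0}, {"slide": [0.42, 0.01, 0.07], "delta_rot": [0, 0, -0], "jaw": 0}, {"slide": [0.42, 0.02, 0.07], "delta_rot": [0, 0, -0], "jaw": 0}, {"slide": [0.42, 0.01, 0.08], "delta_rot": [0, 0, -0], "jaw": 0}, {"slide": [0.42, 0.02, 0.07], "delta_rot": [0, 0, -0], "jaw": 0}, {"slide": [0.42, 0.01, 0.07], "delta_rot": [0, 0, -0], "jaw": 0}, 
end [0.6664 0.1429 0.18  ] 76.5
```

View pics/s3_side.png

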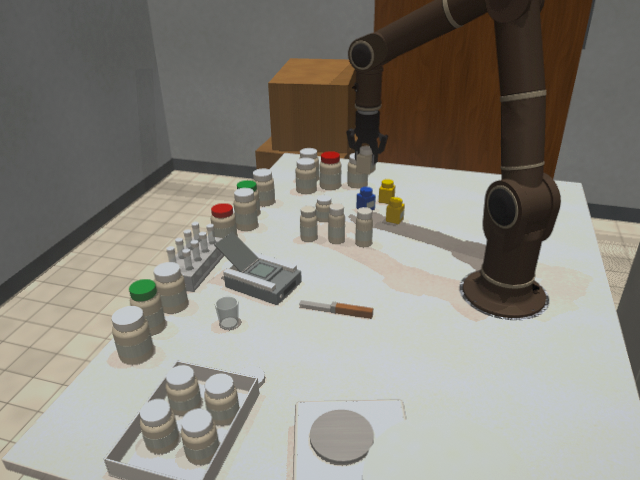

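>>> step_arm([
  {"slide": [0.3,0.09,0],"delta_rot": [0,0,0],"jaw": 0},
  {"slide": [0.54,0.16,0],"delta_rot": [0,0,0],"jaw": 0},
  {"slide": [0.54,0.16,0],"delta_rot": [0,0,0],"jaw": 0},
  {"slide": [0.54,0.16,0],"delta_rot": [0,0,0],"jaw": 0},
  {"slide": [0.54,0.16,0],"delta_rot": [0,0,0],"jaw": 0},
  {"slide": [0.54,0.16,0],"delta_rot": [0,0,0],"jaw": 0},
  {"slide": [0.54,0.17,0],"delta_rot": [0,0,0],"jaw": 0},
  {"slide": [0.54,0.17,0],"delta_rot": [0,0,0],"jaw": 0},
  {"slide": [0.54,0.17,0],"delta_rot": [0,0,0],"jaw": 0},
  {"slide": [0.72,0.22,0],"delta_rot": [0,0,0],"jaw": 0},
])

```text
time: 22.65
eef_pos: [0.6087, -0.0602, 0.2135]
tcp_rot: [[0.234, 0.972, -0.002], [0.972, -0.234, 0.0], [-0.0, -0.002, -1.0]]
wrist_force: [1.1, 0.6, -1.5]
opening: 0.0496
```

>>> step_arm([
  {"slide": [0.5,0.02,0],"delta_rot": [0,0,0],"jaw": 0},
  {"slide": [0.5,0.02,0],"delta_rot": [0,0,0],"jaw": 0},
  {"slide": [0.5,0.02,0],"delta_rot": [0,0,0],"jaw": 0},
  {"slide": [0.5,0.02,0],"delta_rot": [0,0,0],"jaw": 0},
  {"slide": [0.5,0.02,0],"delta_rot": [0,0,0],"jaw": 0},
  {"slide": [0.5,0.02,0],"delta_rot": [0,0,0],"jaw": 0},
  {"slide": [0.5,0.02,0],"delta_rot": [0,0,0],"jaw": 0},
  {"slide": [0.4,0,0],"delta_rot": [0,0,0],"jaw": 0},
  {"slide": [0.25,0,0],"delta_rot": [0,0,0],"jaw": 0},
  {"slide": [0,0,0],"delta_rot": [0,0,0],"jaw": 0},
])

```text
time: 23.9
eef_pos: [0.6639, 0.1397, 0.2145]
tcp_rot: [[0.232, 0.973, -0.001], [0.973, -0.232, 0.0], [0.0, -0.001, -1.0]]
wrist_force: [0.6, -0.3, -1.7]
opening: 0.0492
```

```bash
python3 look.py s4
cat > ov2.py <<'E'
from ov import *
import pickle,sys
tag=sys.argv[1]; st=monitor.read_state();p=np.array(st["eef_pos"]);T=np.array(st["tcp_rot"])
X=Rz(np.radians(-13.5));print("TCP in reader",np.round((p-[.6667,.143,0])@X*1000,1))
J=(p[0],p[1],np.degrees(np.arctan2(T[1,0],T[0,0]))-90,p[2]-.0261)
r=(.6667,.143,-13.5)
it=[((-25,25,-25,25,0,60),J,(0,255,0)),((-22,22,-22,22,60,80),J,(0,255,0)),((-26,26,-26,26,49.9,50),r,(0,0,255)),((-90,90,-65,65,0,41),r,(0,0,255))]
c=pickle.load(open(tag+"_side.pkl","rb"));draw(c,it,(200,190,320,310),f"pics/{tag}_a.png",5,1.2)
c=pickle.load(open(tag+"_top.pkl","rb"));draw(c,it,(220,110,330,220),f"pics/{tag}_b.png",5,1.6)
E
python3 ov2.py s4
```

```text
23.9 [0.6639 0.1397 0.2145] [[0.232, 0.973, -0.001], [0.973, -0.232, 0.0], [0.0, -0.001, -1.0]] 0.049205516413057995 [ 0.07  0.57 -0.53  1.44  0.3   1.21 -0.74] yaw 76.5805521875494
TCP in reader [ -1.1  -5.9 214.8]
```

View pics/s4_a.png

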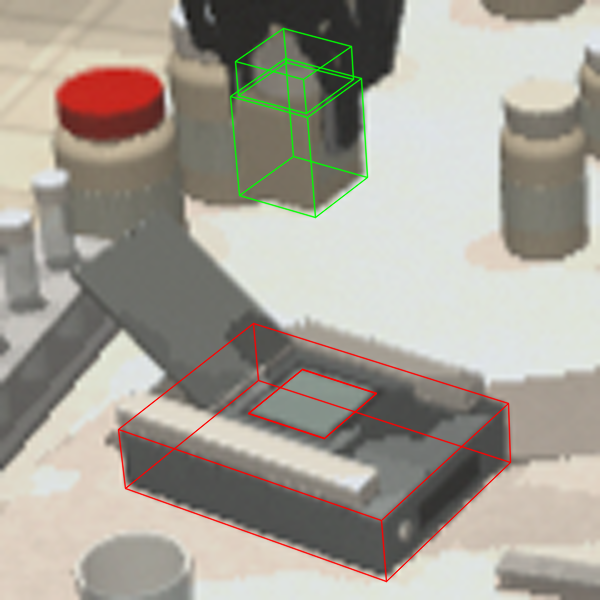

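View pics/s4_b.png

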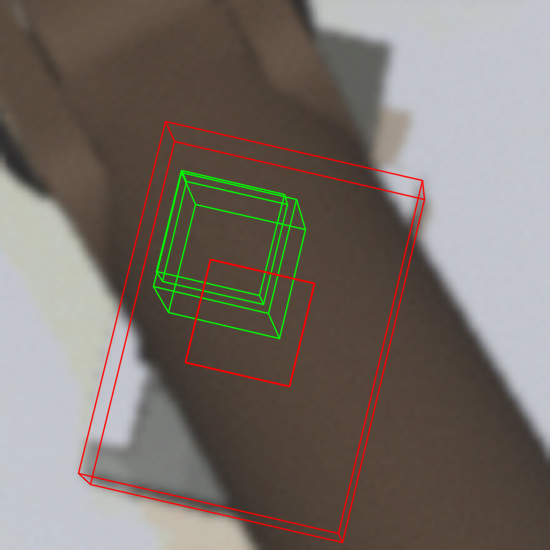

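```bash
cat > jar.py <<'E'
from ov import *
import pickle,sys
tag=sys.argv[1]
st=monitor.read_state();p=np.array(st["eef_pos"])
c=pickle.load(open(tag+"_side.pkl","rb"));W=cloud(c)
X=Rz(np.radians(-13.5));Q=(W-[.6667,.143,0])@X*1000
t=(p-[.6667,.143,0])@X*1000
rgb=c["pixels"].astype(int)
cream=(rgb[...,0]-rgb[...,2]>15)
zb=t[2]-26
m=(abs(Q[...,0]-t[0])<45)&(abs(Q[...,1]-t[1])<45)&(Q[...,2]>zb-15)&(Q[...,2]<zb+62)&cream
v,u=np.nonzero(m);print("n",m.sum(),u.min(),u.max(),v.min(),v.max())
A=Q[m];print("jar reader-frame pct",np.round(np.percentile(A,[1,5,25,50,75,95,99],axis=0),1).tolist())
print("tcp",np.round(t,1))
# face +y : points in middle
f=A[(abs(A[:,0]-t[0])<18)&(A[:,2]>zb+10)&(A[:,2]<zb+40)]
print("face y",len(f),np.median(f[:,1]),f[:,1].std(), "slope dy/dx,dy/dz",np.linalg.lstsq(np.c_[f[:,0],f[:,2],np.ones(len(f))],f[:,1],rcond=None)[0][:2])
im=np.clip(c["pixels"][:,:,::-1]*1.,0,255).astype(np.uint8);im[m]=(0,255,0);cv2.imwrite(f"pics/{tag}_m.png",cv2.resize(im[180:320,190:330],None,fx=4,fy=4,interpolation=cv2.INTER_NEAREST))
# reader check: side face y=65
rr=(abs(Q[...,0])<70)&(Q[...,2]>8)&(Q[...,2]<36)&(Q[...,1]>50)&(Q[...,1]<80)
print("reader face y (65)",np.median(Q[rr][:,1]),rr.sum())
dk=(abs(Q[...,0]+22)<15)&(abs(Q[...,1])<15)&(Q[...,2]<60)
print("deck z",np.median(Q[dk][:,2]))
E
python3 jar.py s4
```

```text
n 357 247 271 208 231
jar reader-frame pct [[-27.9, -17.8, 191.7], [-25.9, 4.4, 194.8], [-19.2, 15.2, 204.7], [-6.6, 17.9, 222.9], [8.0, 19.4, 238.8], [19.2, 21.7, 248.9], [22.9, 23.1, 250.2]]
tcp [ -1.1  -5.9 214.8]
face y 104 18.66043297921862 2.06422924564149 slope dy/dx,dy/dz [0.0053993  0.01134137]
reader face y (65) 64.04796862068778 324
deck z 51.68291646273763
```

View pics/s4_m.png

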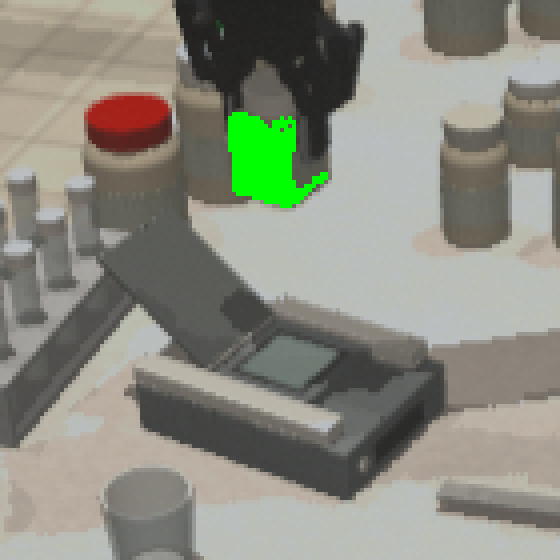

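>>> step_arm([
  {"slide": [0.12,0.02,0],"delta_rot": [0,0,0],"jaw": 0},
  {"slide": [0,0,0.4],"delta_rot": [0,0,0],"jaw": 0},
  {"slide": [0,0,0.4],"delta_rot": [0,0,0],"jaw": 0},
  {"slide": [0,0,0.4],"delta_rot": [0,0,0],"jaw": 0},
  {"slide": [0,0,0.4],"delta_rot": [0,0,0],"jaw": 0},
  {"slide": [0,0,0.4],"delta_rot": [0,0,0],"jaw": 0},
  {"slide": [0,0,0.17],"delta_rot": [0,0,0],"jaw": 0},
  {"slide": [0,0,0],"delta_rot": [0,0,0],"jaw": 0},
  {"slide": [0,0,0],"delta_rot": [0,0,0],"jaw": 0},
])

```text
time: 25.12
eef_pos: [0.6672, 0.1443, 0.1073]
tcp_rot: [[0.234, 0.972, 0.001], [0.972, -0.234, 0.0], [0.001, 0.001, -1.0]]
wrist_force: [0.7, -1.0, -0.7]
opening: 0.0493
```

```bash
python3 look.py s5;python3 ov2.py s5; python3 jar.py s5
```

```text
25.125 [0.6672 0.1443 0.1073] [[0.234, 0.972, 0.001], [0.972, -0.234, 0.0], [0.001, 0.001, -1.0]] 0.04932229617795499 [ 0.04  0.68 -0.5   1.54  0.36  1.02 -0.79] yaw 76.48254772431673
TCP in reader [  0.2   1.3 107.5]
n 320 248 271 243 265
jar reader-frame pct [[-26.0, -10.2, 85.1], [-24.3, 7.9, 88.2], [-19.0, 21.9, 98.4], [-5.4, 24.0, 115.9], [9.1, 26.0, 131.7], [21.4, 28.4, 141.9], [24.0, 29.8, 142.9]]
tcp [  0.2   1.3 107.5]
face y 95 25.078033657585994 2.1735409709002993 slope dy/dx,dy/dz [ 0.02366284 -0.00172809]
reader face y (65) 64.3133365399928 324
deck z 51.361741186292306
```

View pics/s5_a.png

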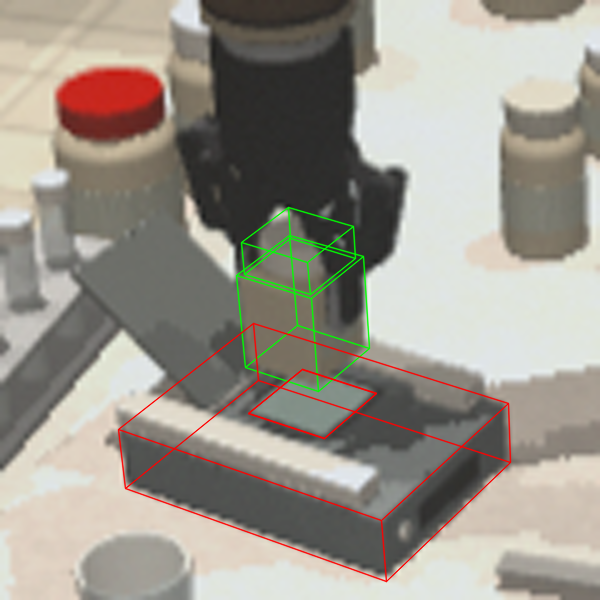

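View pics/s5_m.png

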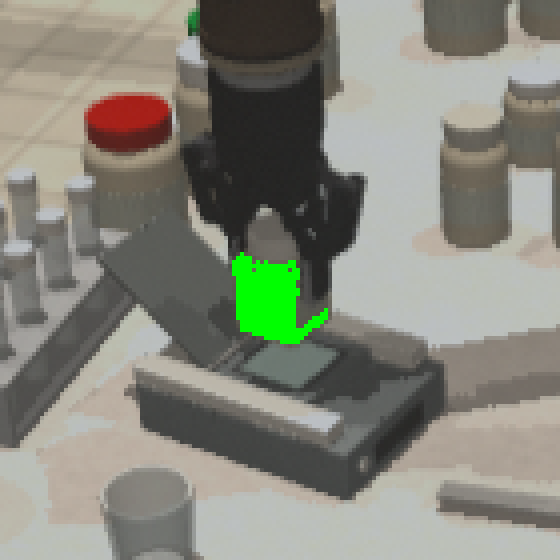

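Run:
```python
from ov import *
import pickle
c=pickle.load(open("s5_side.pkl","rb"))
R=(0,0,255);G=(0,255,0)
p=(.6672,.1443);X=Rz(np.radians(-13.5))
def J(dx,dy,dz):
    q=X@np.array([dx,dy,0])/1000; return (p[0]+q[0],p[1]+q[1],-13.5,(81.2+dz)/1000)
draw(c,[((-25,25,-25,25,0,60),J(0,0,0),R),((-25,25,-25,25,0,60),J(0,-1,3),G)],(235,220,285,275),"pics/s5_z.png",11,1.5)
```

```text
(no output)
```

View pics/s5_z.png

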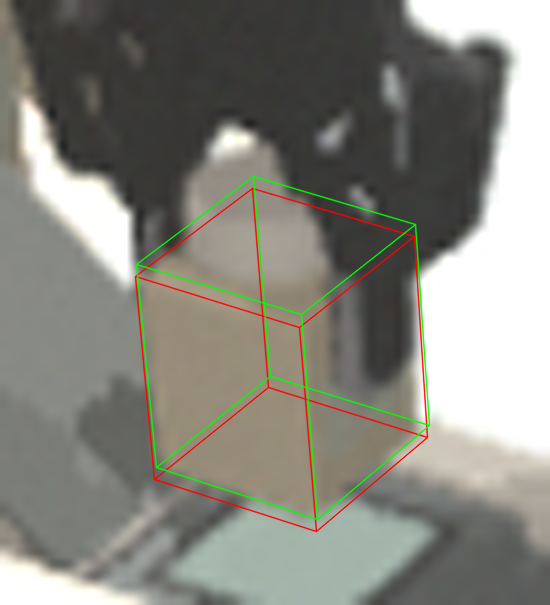

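Run:
```python
from ov import *
import pickle
c=pickle.load(open("s5_side.pkl","rb"))
im=c["pixels"][225:275,240:285,::-1].astype(float)
im=np.clip((im-60)*2.2,0,255).astype(np.uint8)
cv2.imwrite("pics/s5_y.png",cv2.resize(im,None,fx=12,fy=12,interpolation=cv2.INTER_NEAREST))
```

```text
(no output)
```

View pics/s5_y.png

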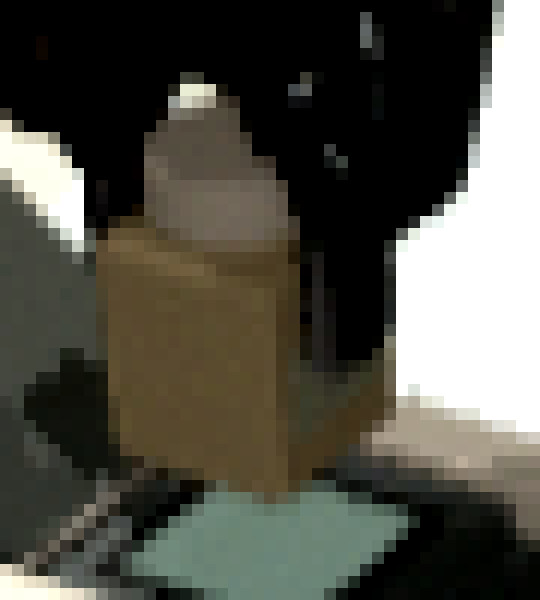

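Run:
```python
from ov import *
import pickle
from scipy.optimize import least_squares
c=pickle.load(open("s5_side.pkl","rb"))
obs=np.array([[263.1,265.9],[249.3,262.0],[272.3,258.8],[248.0,244.5]])
L=np.array([[-25,25,0],[25,25,0],[-25,-25,0],[25,25,60]])/1000
f=lambda q:(proj(c,(L@Rz(np.radians(q[3])).T+q[:3]/1000)@Rz(np.radians(-13.5)).T+[.6667,.143,0])-obs).ravel()
for yawfix in (False,True):
    g=(lambda q:f(np.r_[q[:3],0])) if yawfix else f
    r=least_squares(g,[0,0,82,0][:3 if yawfix else 4],x_scale=[1,1,1,1][:3 if yawfix else 4]);print(np.round(r.x,2),np.round(r.fun,2))
```

```text
[ 65.28 -83.31  17.24  -0.47] [-0.16  0.33  0.15 -0.21  0.17 -0.41 -0.16  0.28]
[ 64.55 -82.24  18.09] [-0.08  0.31  0.13 -0.17  0.14 -0.46 -0.18  0.31]
```

Run:
```python
from ov import *
import pickle
from scipy.optimize import least_squares
c=pickle.load(open("s5_side.pkl","rb"))
obs=np.array([[263.1,265.9],[249.3,262.0],[272.3,258.8],[248.0,244.5]])
L=np.array([[-25,25,0],[25,25,0],[-25,-25,0],[25,25,60]])/1000
F=lambda q:(proj(c,(L@Rz(np.radians(q[3])).T+q[:3]/1000)@Rz(np.radians(-13.5)).T+[.6667,.143,0])-obs).ravel()
for y in (-4,-2,0,1,2):
    r=least_squares(lambda q:F([q[0],y,q[1],q[2]]),[0.,82,0]);print(y,np.round(r.x,2),np.round(r.fun,2))
# window check: where does window square land vs image
```

```text
Traceback (most recent call last):
TypeError: unsupported operand type(s) for /: 'list' and 'int'
```

Run:
```python
from ov import *
import pickle
from scipy.optimize import least_squares
c=pickle.load(open("s5_side.pkl","rb"))
obs=np.array([[263.1,265.9],[249.3,262.0],[272.3,258.8],[248.0,244.5]])
L=np.array([[-25,25,0],[25,25,0],[-25,-25,0],[25,25,60]])/1000
F=lambda q:(proj(c,(L@Rz(np.radians(q[3])).T+np.array(q[:3])/1000)@Rz(np.radians(-13.5)).T+[.6667,.143,0])-obs).ravel()
for y in (-4,-2,0,1,2):
    r=least_squares(lambda q:F([q[0],y,q[1],q[2]]),[0.,82,0]);print(y,np.round(r.x,2),np.round(r.fun,2))
```

```text
-4 [ 3.84 80.07  1.36] [ 0.49  0.9  -0.58  0.29  1.06 -0.58 -1.03 -0.55]
-2 [ 2.29 81.66  1.42] [ 0.51  0.92 -0.6   0.3   1.08 -0.59 -1.05 -0.57]
0 [ 0.74 83.24  1.47] [ 0.53  0.94 -0.62  0.32  1.11 -0.59 -1.07 -0.59]
1 [-3.000e-02  8.403e+01  1.500e+00] [ 0.54  0.94 -0.63  0.32  1.12 -0.6  -1.09 -0.61]
2 [-0.81 84.82  1.53] [ 0.55  0.95 -0.64  0.33  1.13 -0.6  -1.1  -0.62]
```

>>> step_arm([
  {"slide": [-0.02,0,0.14],"delta_rot": [0,0,0],"jaw": 0},
  {"slide": [0,0,0.15],"delta_rot": [0,0,0],"jaw": 0},
  {"slide": [0,0,0.1],"delta_rot": [0,0,0],"jaw": 0},
  {"slide": [0,0,0.04],"delta_rot": [0,0,0],"jaw": 0},
  {"slide": [0,0,0],"delta_rot": [0,0,0],"jaw": 0},
  {"slide": [0,0,0],"delta_rot": [0,0,0],"jaw": 0},
  {"slide": [0,0,0],"delta_rot": [0,0,0],"jaw": 0},
  {"slide": [0,0,0],"delta_rot": [0,0,0],"jaw": 0},
])

```text
time: 26.22
eef_pos: [0.6665, 0.143, 0.0851]
tcp_rot: [[0.234, 0.972, 0.0], [0.972, -0.234, -0.0], [0.0, 0.0, -1.0]]
wrist_force: [1.2, -0.4, -2.6]
opening: 0.0491
```

```bash
python3 look.py s6;python3 ov2.py s6; python3 jar.py s6
python3 - <<'E'
from ov import *
for i in range(6):
    s=monitor.read_state(); print(s["time"],np.round(s["eef_pos"],4)); read_camera("side")
import pickle
c=pickle.load(open("s6_side.pkl","rb"))
im=c["pixels"][230:285,230:285,::-1].astype(float)
im=np.clip((im-50)*2.2,0,255).astype(np.uint8)
cv2.imwrite("pics/s6_y.png",cv2.resize(im,None,fx=11,fy=11,interpolation=cv2.INTER_NEAREST))
E
```

```text
26.225 [0.6665 0.143  0.0851] [[0.234, 0.972, 0.0], [0.972, -0.234, -0.0], [0.0, 0.0, -1.0]] 0.04908835459055992 [ 0.04  0.7  -0.49  1.55  0.37  0.98 -0.8 ] yaw 76.48107750631368
TCP in reader [-0.2 -0.1 85.1]
n 308 249 273 250 280
jar reader-frame pct [[-27.0, -18.0, 63.8], [-25.2, 6.1, 66.7], [-18.4, 20.4, 76.0], [-6.2, 22.7, 92.9], [8.4, 24.5, 109.8], [20.7, 27.1, 119.6], [23.5, 29.1, 120.6]]
tcp [-0.2 -0.1 85.1]
face y 96 23.320818225778225 2.272960303797182 slope dy/dx,dy/dz [-0.01756522 -0.0213826 ]
reader face y (65) 64.15775552918906 317
deck z 51.150741780799066
26.325 [0.6664 0.143  0.0851]
26.375 [0.6664 0.1431 0.085 ]
26.425 [0.6664 0.143  0.085 ]
26.475 [0.6664 0.143  0.085 ]
26.525 [0.6664 0.143  0.085 ]
26.575 [0.6664 0.143  0.085 ]
```

View pics/s6_a.png

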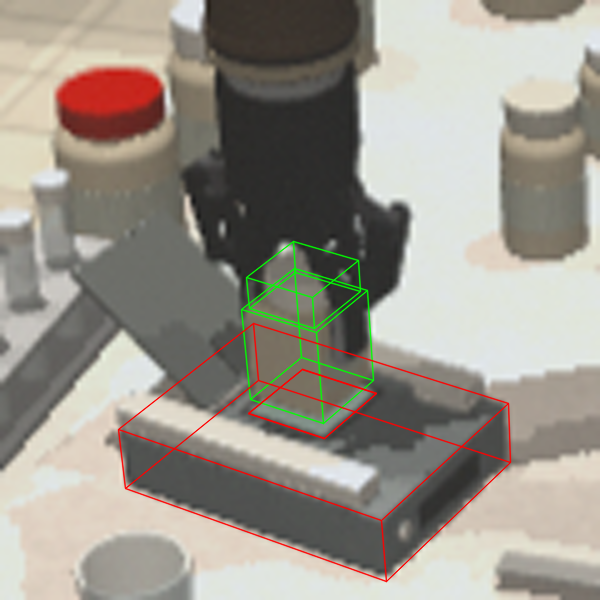

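View pics/s6_y.png

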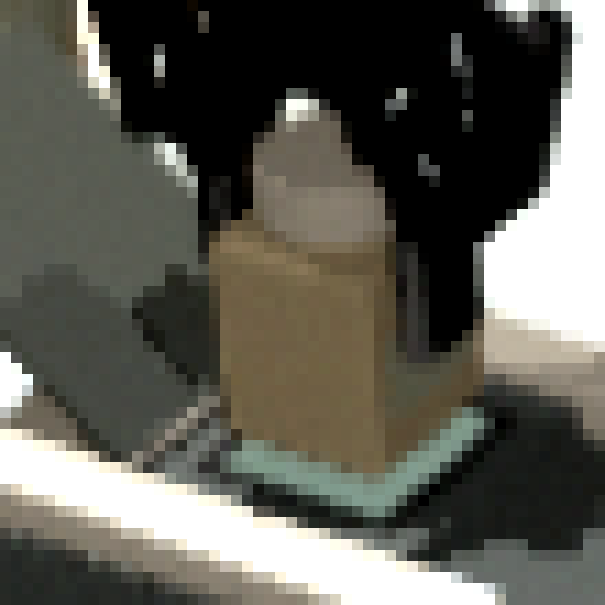

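Run:
```python
from h import *
import pickle
a=pickle.load(open("c0.pkl","rb"));
for n in("top","side"):
    b=pickle.load(open(f"s6_{n}.pkl","rb"))
    for k,c in(("before",a[n]),("after",b)):
        W=cloud(c);m=(W[...,0]>.3)&(W[...,0]<.75)&(W[...,1]>-.5)&(W[...,1]<-.1)&(W[...,2]>.07)&(W[...,2]<.14)
        q,l=cv2.connectedComponents(m.astype(np.uint8))
        print(n,k,[np.round(W[l==i].mean(0)[:2],3).tolist() for i in range(1,q) if (l==i).sum()>50])
        for nm,(x0,x1,y0,y1) in {"beaker":(.64,.73,.29,.385),"lid":(.51,.6,.46,.53)}.items():
            m=(W[...,0]>x0)&(W[...,0]<x1)&(W[...,1]>y0)&(W[...,1]<y1)&(W[...,2]>.008);print("  ",nm,m.sum(),np.round(W[m].mean(0),3))
b=pickle.load(open("s6_side.pkl","rb"));W=cloud(b)
R=cv2.Rodrigues(np.array([0,0,np.radians(-13.5)]))[0];Q=(W-[.6667,.143,0])@R*1000
m=(Q[...,0]>60)&(Q[...,0]<140)&(abs(Q[...,1])<38)&(Q[...,2]>62)&(Q[...,2]<135)
A=Q[m];s=np.polyfit(A[:,0],A[:,2],1);print("cover angle",np.pi-np.arctan(s[0]),m.sum())
m=(W[...,0]>.3)&(W[...,0]<.56)&(W[...,1]>.17)&(W[...,1]<.26)&(W[...,2]>.008)&(W[...,2]<.05);print("spatula",m.sum(),np.round(np.percentile(W[m],[1,50,99],axis=0),3).tolist())
```

```text
top before [[0.726, -0.479], [0.617, -0.145], [0.609, -0.292], [0.526, -0.152], [0.485, -0.398], [0.468, -0.303], [0.438, -0.157], [0.423, -0.482], [0.369, -0.343]]
   beaker 431 [0.691 0.336 0.046]
   lid 474 [0.555 0.503 0.014]
top after [[0.725, -0.479], [0.617, -0.145], [0.609, -0.292], [0.526, -0.152], [0.485, -0.398], [0.44, -0.157], [0.423, -0.482], [0.369, -0.342]]
   beaker 436 [0.691 0.336 0.046]
   lid 491 [0.555 0.503 0.014]
side before [[0.725, -0.474], [0.422, -0.477], [0.484, -0.393], [0.608, -0.285], [0.368, -0.337], [0.443, -0.18], [0.525, -0.142], [0.617, -0.135]]
   beaker 624 [0.686 0.34  0.048]
   lid 249 [0.551 0.496 0.014]
side after [[0.725, -0.475], [0.422, -0.476], [0.484, -0.393], [0.608, -0.285], [0.368, -0.337], [0.525, -0.143], [0.616, -0.135], [0.436, -0.148]]
   beaker 621 [0.686 0.339 0.048]
   lid 253 [0.551 0.496 0.014]
cover angle 2.512085005338539 596
spatula 549 [[0.335, 0.196, 0.008], [0.411, 0.212, 0.017], [0.531, 0.222, 0.028]]
```

View pics/s6_side.png

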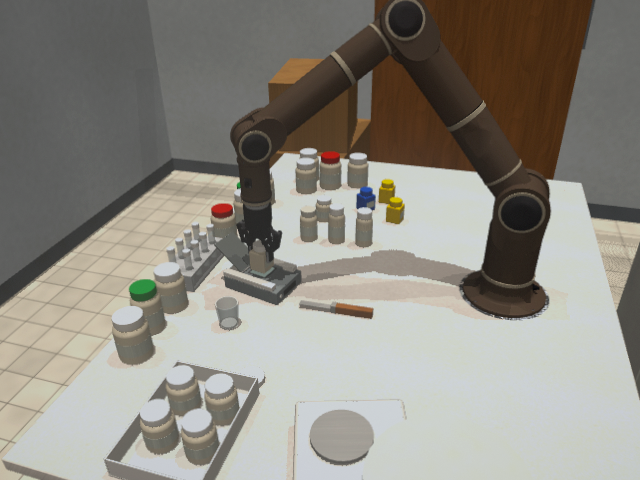

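All checks agree: the cover is at 2.51 rad, nothing else has moved, and the jar is over the window at about (258,258) in the side view. Handing in.

```bash
python3 -c "
from bench import ctrl
print(ctrl.finish_job())"
```

```text
the job is handed in; nothing more can be done
None
```

The job is done and handed in at about 27 s. I levered the cover open with the spatula's blade and laid the spatula flat in front of the reader. Then I carried the sample jar over the other jars, and it is now held still above the window.

**Cover:** it lies fully back, measured at 2.51 rad against the 2.5 stop. In the pictures the gripper stayed well clear of it.

**Spatula:** it lies flat on the bench, about 50 mm clear of the reader.

**Jar position:** the gripper is within about 0.5 mm of the window's centre. The camera puts the jar itself within about 1 mm, with its sides parallel to the window to well under 1° by the tool's yaw. The corner fit in the picture suggested up to 1.5°, but that fit was poor.

**Jar height:** the two measurements disagree slightly. The arm's own position gives a gap of about 9 mm, while the camera gives about 10 to 11.5 mm. I took that as about 1 cm and left it.

**Other things:** all the other jars in view, the look-alikes, the beaker and the spare lid are where they started, to within about 1 to 2 mm. The one exception is the tall jar nearest the robot, which read differently in the side view. The sample jar had been standing behind it there, and from the top it had not moved.

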